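Thread a pillow bearing round a crank rod's bend to its collar

ROBOT

A 6-joint arm with a two-finger parallel gripper is mounted at the origin on the work surface. World frame = base frame: x ahead of the robot, y to its left, z up, the work surface at z = 0. Lengths are in mm, angles in rad, forces in N, time in s.
With the tool pointing down it reaches from about 350 to 775 mm from the base axis. Payload 7.3 kg.
Tool frame: the origin (TCP) lies midway between the tips of the shut fingers; the grasp point (between the pads) lies 19 mm behind it (grasp_offset is the z of the grasp point in the tool frame, in mm); z points along the fingers, y is the direction in which the jaws open and shut (so a half turn about z gives the same grasp; the last joint's range is limited). The gripper opens to 92 mm and grips with 3 to 60 N. Pads are 19 mm wide; open, the fingers measure 130 mm over their backs; the gripper's body (75 mm by 190 mm) begins 47 mm behind the grasp point.
Start: joints at [1.101, 0.342, 1.524, -0, 1.275, -0.146], TCP at [167.026, 497.742, 226.741] pointing down, gripper open.
Joint ranges: [-2.53, 2.53], [-0.77, 2.02], [0.04, 2.7], [-1, 4.14], [0.28, 2.66], [-3.11, 3.11]. Speed limits (rad/s): [2.57, 2.57, 3.14, 3.14, 3.14, 3.14].

INTERFACE

Orientations are given as [roll, pitch, yaw] about the fixed x, y, z axes, in that order (R = Rz(yaw) Ry(pitch) Rx(roll)).
In Python, from plant import get_obs, capture, camera_model, close_job, boxes_of, regions_of, place_of, grasp_offset gives the robot as it stands. The module is installed in compiled form; this text tells all that it offers.
- The arm moves only by the tool send_rows, never from a script. Its argument "targets" is a list that holds one entry, the list of rows, each a list of 7 numbers: the turn, a rotation vector about the tool's x, y, z in degrees, then the shift along the tool's x, y, z in mm, then the closure, from -1 (fully open) to 1 (shut). A call has 1 to 5 rows; each row is the pose to reach, as a shift and turn from the pose commanded when the call began, along the tool's axes at that moment; what a row does not reach only later rows make up. A row lasts 1/12 s, in which the tool goes at most 41.7 mm and 7.16 degrees, less where a joint would pass 70% of its speed; a pose out of reach is approached as far as the arm can. A call with a gripper value outside its range is refused whole. The fingers move at their own pace and stop on an object; the grip force is fixed at half the most. Time passes only in rows, so rows that repeat a pose let the fingers close. It gives the time, the measured TCP pose, the force and the opening at its end, in the units of the state.
- get_obs(): the state, without advancing time (a new reading comes with each control period).
- capture(name): name is "scene" or "side" or "wrist"; returns the picture (420x560x3 uint8, red, green, blue); there is no depth.
- camera_model(name): a dict with "K" (3x3 intrinsics, pixels), "k1" (the pictures are not rectified: a ray, as slopes to the right and down, at radius r is drawn at 1 + k1 r^2 times it, then the intrinsics apply), "world_to_cam" (4x4, takes a point from world to camera coordinates). Camera axes: x right, y up, looking along -z (the intrinsics and any distortion apply to the point x, -y, -z); pixel columns grow to the right and rows downward; lengths in mm; the calibration is good to about 2 mm. A picture is of the moment at which its call begins: read the wrist's pose just before it. camera_model takes no time and is no camera call; for the wrist camera it gives the pose at the moment of the call.
- close_job(): hands the job in, once; it reports no verdict.
Trained networks look in the newest picture that a camera, given by its name, has taken for a name from the list of things; names that differ only in an ending like _2 or _b are one class to them, and where a whole thing is asked for, a point or a joint stands for the part that bears it (a point fixed in the world has none). Each returns a list of dicts, best first, with "conf" (0 to 1); they miss things now and then, are a little off and sometimes report something else, mostly with a low value. They report only what shows in the picture. A call takes as long as a camera call. They do not tell look-alikes from the thing itself.
- boxes_of(label, camera): "location" ([row, column] in pixels, amid what is visible of it).
- regions_of(label, camera): "region" (420x560 bool, what is visible of it) and "location" ([row, column] in pixels, amid what is visible of it).
- place_of(label, camera): "location" ([row, column] in pixels: a listed point, or the origin of a listed thing).
The state is a dict: "time": time; "joint_positions": joint angles; "dq": joint speeds; "tau": joint torques, N m; "tool_pos": TCP position; "tcp_rot": TCP orientation; "contact_force": force on the tool from outside, world axes, zero at the start; "moment": the same for the moment, N m; "grip_width": finger opening in mm.
Only numpy, scipy, OpenCV 4.12 (cv2) and the standard library are available. Lean on these libraries where they do the work, as an engineer would, in place of code of your own. Each camera call takes 0.05 s, during which the arm holds its last target.

TASK

Take the nylon pillow bearing off the bench, thread it over the free end of the bent crank rod held in the toggle clamp, ease it along and round the bend without binding or forcing it, and push it firmly home against the collar on the long leg. Let go and leave it hanging on the rod, foot down, touching the collar, with everything else on the bench left where it is.

Things in the scene. Friction and masses are not known exactly. Their poses are not given: they have to be found in the camera images.
- bearing: off-white nylon pillow bearing, about 100 g, standing on its foot. Origin: centre of its underside; z up, x along the bore. Foot 22 (x) x 58 (y) x 8 (z) mm; upright body 16 (x) x 34 (y) mm from z = 8 to 44 mm, with a crown 24 mm wide (y) up to z = 50 mm. The same both ways round. Grip it across y (34 mm) on the upright body, fingertips above the foot
- bore (a point): centre of the bearing's round through bore, 13.6 mm in diameter and 16 mm long, running along x, 30 mm above the bearing's underside; same axes as the bearing
- crank: wooden fixture fixed to the bench: a pine block with a toggle clamp that grips a bent 12 mm round steel rod. Origin: on the bench, 105 mm under the point where the centre lines of the rod's two straight legs cross; z up, +y along the long leg to the clamp. Pine base from y = 170 mm on; clamp foot at y = 215 mm, arm 140 mm and handle (y = 275 mm) 250 mm above the bench. The fixture does not give
- crossing (a point): that crossing, 105 mm above the bench, axes of the fixture. LONG LEG: level, along +y through it, straight from y = 40 mm. From there the rod bends about a quarter circle, centre-line radius 40 mm, curving to -x, into the straight FREE LEG. Bent exactly 90 deg and clamped level, the bend would end at (-40, 0), the free leg run along -x and its rounded tip be at x = -100 mm. It is not: see clamp_foot
- clamp_foot (a point): point on the long leg's axis under the clamp's foot, 215 mm from the crossing. NOT measured and different each time: the bend is 84 to 96 deg (bend and free leg as one swung about the bend's start at (0, 40), the tip up to 10 mm to either side), and the rod is turned in the clamp about the long leg by up to 0.13 rad (tip up to 13 mm up or down). Look or feel for it. Steel: it gives only over 20 N
- collar: dark steel collar fixed on the long leg, 28 mm across and 11 mm long: the stop. Origin: centre of the face that looks towards the bend, on the long leg's centre line, 100 to 122 mm along the fixture's y; its y axis points away from the bend along the leg, z up. The bearing is home when its body's face (8 mm from the bore centre along the bore) lies against this face. The collar does not give
- plug_cap: bystander: black plastic spark plug cap, elbow about 45 x 37 x 25 mm, lying
- washers: bystander: small stack of copper crush washers, 23 mm across, 8 mm high, on the bench inside the rod's bend
- stub_wrench: bystander: chrome stubby wrench, 115 mm, lying
- socket: bystander: chrome socket, 28 mm across, 34 mm high, standing
- driver: bystander: black-handled screwdriver, about 200 mm, lying
- tray: bystander: steel tray with bolts, 130 x 100 x 30 mm
- oil: bystander: grey oil bottle, 66 mm across, 190 mm high, standing
There are look-alikes about, which are no part of the job. Leave any orange look-alike of the bearing alone.

How it is judged (in metres and radians):
On the way, in this order (a step that is already met when the one before it is completed fails the run):
1. the bearing is threaded on the free leg, its bore centre 55 to 90 mm from the legs' crossing (x of bore in the frame of crank between -0.09 and -0.055 m and y of bore in the frame of crank between -0.0125 and 0.0125 m and z of bore in the frame of crank between 0.092 and 0.118 m), for 0.1 s.
2. the bearing has passed the bend and is on the long leg, bore centre more than 48 mm from the crossing (x of bore in the frame of crank between -0.006 and 0.006 m and y of bore in the frame of crank between 0.048 and 0.13 m and z of bore in the frame of crank between 0.099 and 0.111 m), for 0.1 s.
3. the bearing is pushed firmly home: pressed on the collar's face with more than 4 N (contact force between bearing and collar above 4 N and y of bore in the frame of collar between -0.0108 and -0.005 m), for 0.2 s.
At the end, for the whole second after the job is handed in: The bearing hangs at rest on the long leg, foot down within 0.35 rad, its face within 2.8 mm of the collar's face, its bore around the rod (within 4 mm of the collar's axis, bore axis within 0.2 rad of it), released (y of bore in the frame of collar between -0.0108 and -0.005 m and x of bore in the frame of collar between -0.004 and 0.004 m and z of bore in the frame of collar between -0.0045 and 0.004 m and angle between the x axis of bearing and the y axis of collar, either way round below 0.2 rad and angle between bearing's own z axis and vertical below 0.35 rad and linear speed of bearing below 0.02 m/s); the robot touches nothing.
It fails at once if the bearing is forced: its contact with the rod, its fixture or the collar exceeds 25 N (contact force between bearing and crank above 25 N or contact force between bearing and collar above 25 N).
It fails at once if a bystander on the bench is shifted by more than 20 mm (distance of any of plug_cap, washers, stub_wrench, socket, driver, tray, oil from where it was at the start of the episode above 0.02 m).
It also fails if it takes over 72 s, if anything falls off the work surface, if the arm or the gripper's body presses on something with over 40 N, if the wrist force passes 120 N, or if a joint passes its speed limit or range.

## Working session

There is one attempt and no reset: what is moved stays moved. The work goes in short steps, Python scripts to look and compute and a tool call to move; the robot and the scene stay as the last step left them, time stands still between calls to the robot, and variables do not carry over. Pictures are saved under pics/ and viewed, and the job is handed in when it is done.

Besides the shell and the picture viewer there is one more tool, called after ">>>" by a JSON object that holds its "op" and its "data", one argument or row to a line. send_rows: Moves the arm, as the interface text tells. Its arguments: {"type":"object","properties":{"targets":{"type":"array","items":{"type":"array","items":{"type":"array","items":{"type":"number"}}}}},"required":["targets"]}

```bash
mkdir -p pics; ls
python3 - <<'E'
from plant import *
import cv2, numpy as np
o=get_obs()
for k,v in o.items(): print(k,np.round(v,3))
print(grasp_offset if not callable(grasp_offset) else grasp_offset())
for n in ["scene","side","wrist"]:
    im=capture(n); cv2.imwrite(f"pics/{n}0.png",im[:,:,::-1])
    m=camera_model(n); print(n,np.round(m["K"],1).tolist(),m["k1"],np.round(m["world_to_cam"],3).tolist())
E
```

```text
pics
time 0.0
joint_positions [ 1.101  0.343  1.525  0.     1.275 -0.146]
dq [ 0.     0.001  0.    -0.001 -0.    -0.001]
tau [-2.0000e-03 -4.3123e+01 -2.4422e+01  7.1000e-02  5.6000e-02 -0.0000e+00]
tool_pos [166.831 497.368 226.052]
tcp_rot [-3.14  -0.     2.818]
contact_force [ 0.259 -0.15   0.264]
moment [-0.009  0.014 -0.041]
grip_width 91.544
-18.8
scene [[493.8, 0.0, 274.5], [0.0, 493.8, 208.5], [0.0, 0.0, 1.0]] -0.07305362457539868 [[0.458, 0.889, -0.016, -245.366], [-0.677, 0.361, 0.641, 305.249], [0.576, -0.283, 0.767, -1773.773], [0.0, 0.0, 0.0, 1.0]]
side [[535.1, 0.0, 275.2], [0.0, 535.1, 216.1], [0.0, 0.0, 1.0]] 0.06048035759937167 [[-0.962, -0.274, -0.018, 494.251], [0.188, -0.702, 0.687, -145.634], [-0.201, 0.657, 0.727, -1290.029], [0.0, 0.0, 0.0, 1.0]]
wrist [[293.0, 0.0, 277.9], [0.0, 293.0, 209.6], [0.0, 0.0, 1.0]] -0.0477722087566728 [[0.318, 0.948, -0.002, -524.308], [-0.912, 0.306, -0.274, 35.242], [-0.259, 0.089, 0.962, -390.057], [0.0, 0.0, 0.0, 1.0]]
```

View pics/scene0.png

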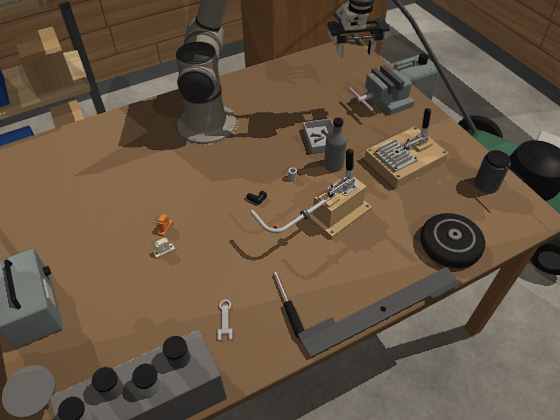

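View pics/side0.png

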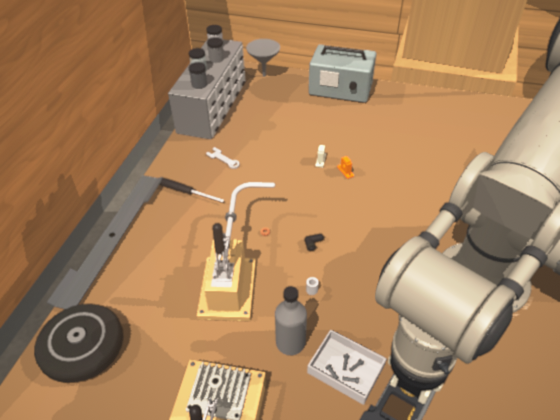

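View pics/wrist0.png

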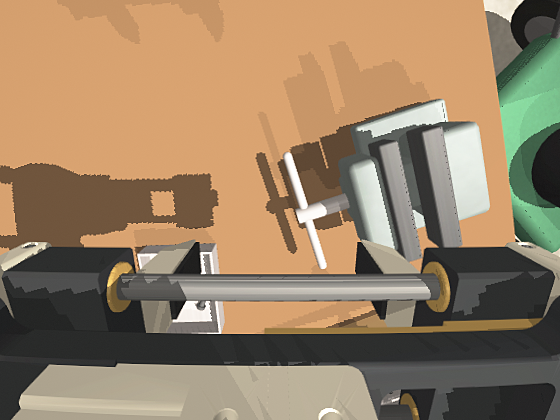

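The scene picture shows the white bearing at about (row 248, col 163) with an orange look-alike at (223,165). In the side picture they are at (155,321) and (165,346). The crank rod is at scene (220,275), with the toggle clamp behind it. The bearing's candidates are the white one and the orange one, and I choose white by the description. Next I'll run the networks, triangulate and take a close crop.

```bash
cat > h.py <<'E'
from plant import *
import cv2, numpy as np
from scipy.optimize import least_squares
from scipy.spatial.transform import Rotation as R
def proj(n,P,m=None):
    m=m or camera_model(n); P=np.atleast_2d(P)
    T=np.array(m["world_to_cam"]); K=np.array(m["K"])
    c=P@T[:3,:3].T+T[:3,3]; s=np.c_[c[:,0]/-c[:,2],-c[:,1]/-c[:,2]]
    r2=(s**2).sum(1,keepdims=True); s=s*(1+m["k1"]*r2)
    return np.c_[s[:,1]*K[1,1]+K[1,2], s[:,0]*K[0,0]+K[0,2]]  # row,col
def ray(n,rc,m=None):
    m=m or camera_model(n); T=np.array(m["world_to_cam"]); K=np.array(m["K"])
    d=np.array([(rc[1]-K[0,2])/K[0,0],(rc[0]-K[1,2])/K[1,1]]); s=d.copy()
    for _ in range(30): s=d/(1+m["k1"]*(s@s))
    v=T[:3,:3].T@np.array([s[0],-s[1],-1]); o=-T[:3,:3].T@T[:3,3]
    return o,v/np.linalg.norm(v)
def atz(n,rc,z,m=None):
    o,v=ray(n,rc,m); return o+v*(z-o[2])/v[2]
def tri(obs):
    A=np.zeros((3,3));b=np.zeros(3)
    for n,rc in obs:
        o,v=ray(n,rc); M=np.eye(3)-np.outer(v,v); A+=M;b+=M@o
    x=np.linalg.solve(A,b)
    return x,[np.round(proj(n,x)[0]-rc,1) for n,rc in obs]
E
python3 - <<'E'
from h import *
for n in ["scene","side"]:
    im=capture(n)
    c=(250,163) if n=="scene" else (155,325)
    cr=im[c[0]-45:c[0]+35,c[1]-50:c[1]+50]; cv2.imwrite(f"pics/b_{n}.png",cv2.resize(cr,None,fx=7,fy=7,interpolation=cv2.INTER_CUBIC)[:,:,::-1])
    c=(220,300) if n=="scene" else (225,240)
    cr=im[c[0]-75:c[0]+75,c[1]-75:c[1]+75]; cv2.imwrite(f"pics/c_{n}.png",cv2.resize(cr,None,fx=4,fy=4,interpolation=cv2.INTER_CUBIC)[:,:,::-1])
    for l in ["bearing","bore","crank","crossing","clamp_foot","collar","washers","plug_cap","socket","driver","oil","tray","stub_wrench"]:
        print(n,l,[(np.round(d["location"],1).tolist(),round(float(d["conf"]),2)) for d in place_of(l,n)][:4])
print(get_obs()["time"])
E
```

```text
scene bearing [([255.2, 163.6], 0.82), ([226.7, 166.8], 0.73)]
scene bore [([222.1, 164.0], 0.75), ([243.8, 162.6], 0.63)]
scene crank []
scene crossing [([236.6, 273.4], 0.62)]
scene clamp_foot [([193.5, 331.1], 0.7)]
scene collar [([216.3, 299.1], 0.4)]
scene washers [([228.3, 272.3], 0.51)]
scene plug_cap [([197.0, 254.0], 0.61)]
scene socket [([176.9, 291.8], 0.64)]
scene driver [([304.7, 289.4], 0.81), ([178.1, 290.7], 0.55)]
scene oil [([169.6, 332.2], 0.7)]
scene tray [([138.9, 322.0], 0.89), ([178.3, 293.8], 0.55)]
scene stub_wrench [([319.7, 226.9], 0.54)]
side bearing [([174.0, 343.8], 0.81), ([158.5, 319.9], 0.65)]
side bore [([288.0, 311.7], 0.66), ([165.4, 345.6], 0.6), ([148.4, 321.3], 0.47)]
side crank [([211.8, 241.5], 0.77)]
side crossing [([183.0, 233.9], 0.65)]
side clamp_foot [([247.0, 229.4], 0.68), ([151.2, 321.8], 0.27)]
side collar [([213.1, 231.3], 0.51)]
side washers [([231.5, 266.4], 0.43)]
side plug_cap [([241.7, 311.6], 0.74)]
side socket [([292.7, 310.5], 0.47)]
side driver [([193.8, 190.9], 0.7), ([211.2, 230.4], 0.31)]
side oil [([342.6, 288.5], 0.55)]
side tray [([370.3, 344.4], 0.67)]
side stub_wrench [([154.2, 225.8], 0.71)]
1.55
```

Run:
```python
from h import *
P=[("bearing",(255.2,163.6),(158.5,319.9)),("bore",(243.8,162.6),(148.4,321.3)),("crossing",(236.6,273.4),(183,233.9)),("clamp",(193.5,331.1),(247,229.4)),("collar",(216.3,299.1),(213.1,231.3)),("washers",(228.3,272.3),(231.5,266.4)),("plug",(197,254),(241.7,311.6)),("socket",(176.9,291.8),(292.7,310.5)),("oil",(169.6,332.2),(342.6,288.5)),("wrench",(319.7,226.9),(154.2,225.8)),("driver",(304.7,289.4),(193.8,190.9)),("orange",(226.7,166.8),(174,343.8)),("tip?",(213,253.5),(184.3,273)) ]
for n,a,b in P:
    x,e=tri([("scene",a),("side",b)]); print(n,np.round(x,1),[k.tolist() for k in e])
```

```text
bearing [ 470.5 -327.    -2.4] [[-0.5, -0.7], [0.5, -0.6]]
bore [ 466.4 -319.2   43.4] [[-0.4, -0.6], [0.4, -0.6]]
crossing [636.4 -52.3 108.8] [[0.1, 0.3], [-0.2, 0.3]]
clamp [577.5 158.8 112.6] [[-0.4, -0.8], [0.5, -1.0]]
collar [607.6  44.6 104.7] [[0.6, 1.2], [-0.7, 1.3]]
washers [537.6  -5.9   2. ] [[0.4, 0.7], [-0.4, 0.8]]
plug [411.6  -0.7   9.1] [[1.1, 1.9], [-1.4, 2.2]]
socket [380.6 147.8  -1.5] [[0.7, 1.3], [-1.1, 1.8]]
oil [400.9 285.8 -13.4] [[0.2, 0.4], [-0.3, 0.5]]
wrench [ 745.5 -252.5   13.3] [[-1.4, -2.5], [1.2, -2.1]]
driver [783.3 -83.5   3.3] [[-0.0, -0.0], [0.0, -0.0]]
orange [ 384.6 -281.3    0. ] [[0.7, 1.0], [-0.8, 1.0]]
tip? [538.7 -66.5 112.8] [[-0.4, -0.7], [0.4, -0.7]]
```

View pics/b_scene.png

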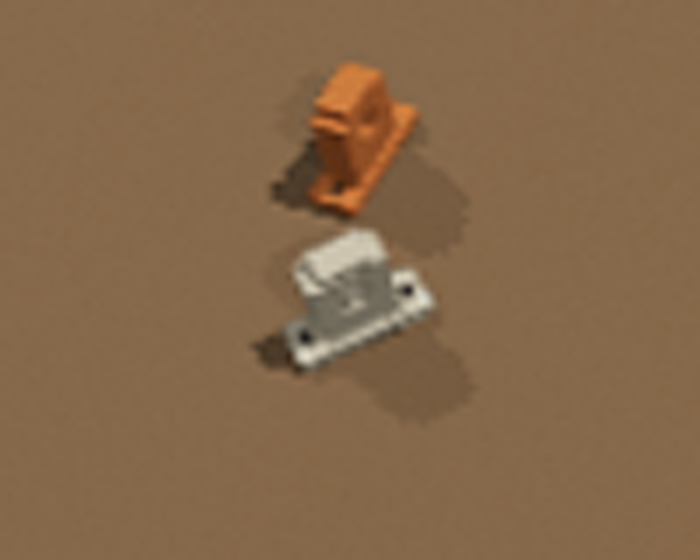

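View pics/b_side.png

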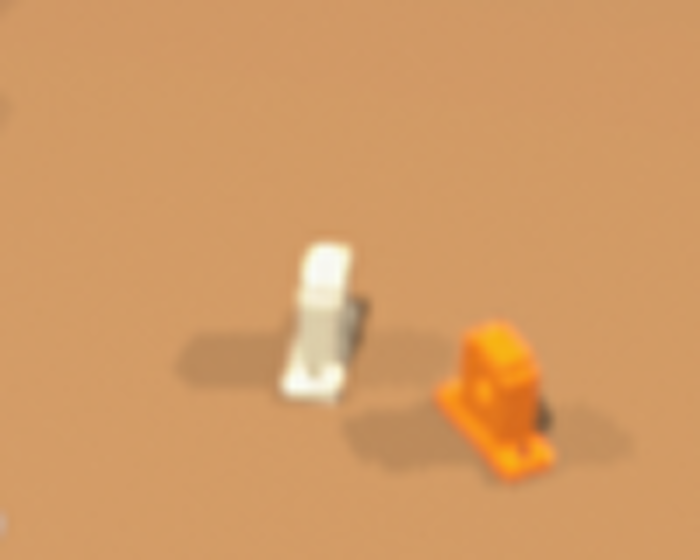

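View pics/c_scene.png

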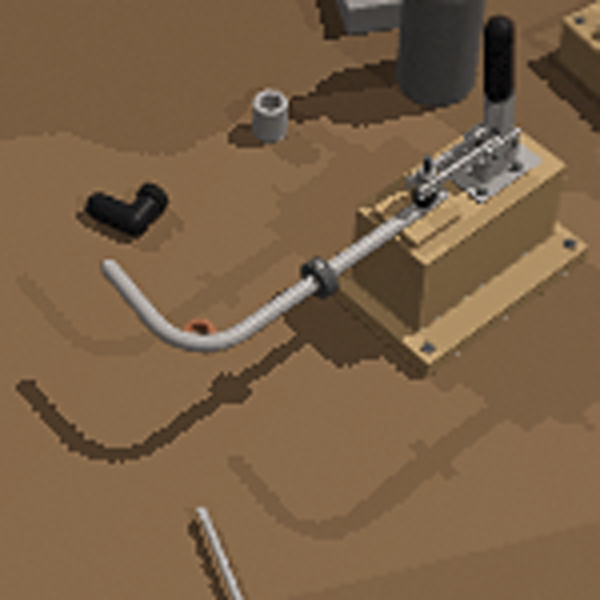

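View pics/c_side.png

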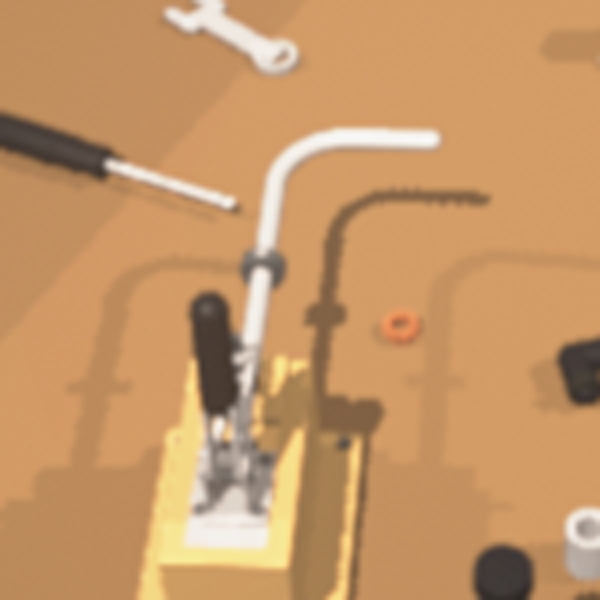

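The close crops confirm the choice: the off-white bearing's foot runs lower-left to upper-right in the scene view, and the orange one sits behind it. Next I'll fit the rod model (fixture pose, bend, roll, collar) and the bearing pose to both pictures.

```bash
cat > rod.py <<'E'
from h import *
def rodpts(p, s):
    """p: cx,cy,yaw,bend(rad),roll ; s>0: arc param list -> world pts. s: distance along from tip side: returns crank-frame pts"""
    cx,cy,yaw,b,roll=p[:5]
    h=p[5] if len(p)>5 else 105.
    s=np.asarray(s,float); out=[]
    La=40*np.pi/2   # arc length kept (swing model)
    # nominal curve, s measured from bend start (0,40): s<0 along long leg, then arc then straight 60
    for si in s:
        if si<=0: q=np.array([0,40-si,0.])
        else:
            if si<La:
                a=si/40; q=np.array([-40+40*np.cos(a),40-40*np.sin(a),0.])
            else: q=np.array([-40-(si-La),0,0.])
            d=q-np.array([0,40,0]); t=b  # swing about (0,40)
            d=R.from_rotvec([0,0,t]).apply(d)
            q=np.array([0,40,0])+d
            q=R.from_rotvec([0,roll,0]).apply(q)
        out.append(q)
    out=np.array(out)
    Q=R.from_rotvec([0,0,yaw]).apply(out)+np.array([cx,cy,h])
    return Q
TIP=40*np.pi/2+60
E
cat > fit1.py <<'E'
from rod import *
ims={n:capture(n) for n in ["scene","side"]}
ms={n:camera_model(n) for n in ims}
wt={}
for n,im in ims.items():
    f=im.astype(float); mx=f.max(2); sat=(mx-f.min(2))/(mx+1)
    bg=np.median(sat[150:300,150:400]); wt[n]=(np.clip((bg*0.7-sat)/(bg*0.4),0,1)*(mx>70)); print(n,bg)
ss=np.r_[np.linspace(-50,-2,17),np.linspace(2,TIP-2,40)]
def profile(p):
    out=[]
    for n in ims:
        uv=proj(n,rodpts(p,ss),ms[n]); 
        tg=np.gradient(uv,axis=0); tg/=np.linalg.norm(tg,axis=1,keepdims=True); nr=np.c_[-tg[:,1],tg[:,0]]
        k=np.arange(-5,5.01,0.25)
        pts=uv[:,None]+nr[:,None]*k[None,:,None]
        w=cv2.remap(wt[n].astype(np.float32),pts[...,1].astype(np.float32),pts[...,0].astype(np.float32),cv2.INTER_LINEAR)
        sw=w.sum(1); c=(w*k).sum(1)/(sw+1e-6)
        good=(sw>3)&(sw<22)
        out.append((n,uv,nr,uv+nr*c[:,None],good))
    return out
p=np.array([636.4,-52.3,np.deg2rad(15.6),0.,0.])
for it in range(8):
    pr=profile(p)
    def res(q):
        r=[]
        for n,uv,nr,t,g in pr:
            r.append((((proj(n,rodpts(q,ss),ms[n])-t)*nr).sum(1))[g])
        # along-curve: tip
        return np.concatenate(r)
    sol=least_squares(res,p,loss='soft_l1',f_scale=.5); p=sol.x
    print(np.round(p,3),[int(g.sum()) for *_,g in pr],np.round(np.sqrt((sol.fun**2).mean()),2))
np.save("rod1.npy",p)
for n in ims:
    uv=proj(n,rodpts(p,np.linspace(-170,TIP,80)),ms[n]); im=ims[n][:,:,::-1].copy()
    c=(220,300) if n=="scene" else (225,240)
    cr=cv2.resize(im[c[0]-75:c[0]+75,c[1]-75:c[1]+75],None,fx=4,fy=4,interpolation=cv2.INTER_CUBIC)
    for r,cc in uv: cv2.circle(cr,(int((cc-c[1]+75)*4),int((r-c[0]+75)*4)),1,(0,0,255),-1)
    cv2.imwrite(f"pics/fit1_{n}.png",cr)
print(np.round(rodpts(p,[TIP,-60,-80,-175]),1).tolist())
E
python3 fit1.py
```

```text
scene 0.4444444444444444
side 0.5126903553299492
[ 6.32934e+02 -5.11030e+01  2.32000e-01 -4.20000e-02  8.00000e-02] [57, 57] 0.6
[ 6.33529e+02 -5.23960e+01  2.35000e-01 -8.80000e-02  1.00000e-01] [57, 57] 0.57
[ 6.33545e+02 -5.23930e+01  2.35000e-01 -8.90000e-02  1.01000e-01] [57, 57] 0.57
[ 6.33537e+02 -5.23920e+01  2.35000e-01 -8.90000e-02  1.01000e-01] [57, 57] 0.57
[ 6.33541e+02 -5.23900e+01  2.35000e-01 -8.90000e-02  1.01000e-01] [57, 57] 0.57
[ 6.33541e+02 -5.23890e+01  2.35000e-01 -8.90000e-02  1.01000e-01] [57, 57] 0.57
[ 6.33541e+02 -5.23890e+01  2.35000e-01 -8.90000e-02  1.01000e-01] [57, 57] 0.57
[ 6.3354e+02 -5.2389e+01  2.3500e-01 -8.9000e-02  1.0100e-01] [57, 57] 0.57
[[531.6, -67.5, 115.4], [610.3, 44.9, 105.0], [605.6, 64.3, 105.0], [583.5, 156.7, 105.0]]
```

View pics/fit1_scene.png

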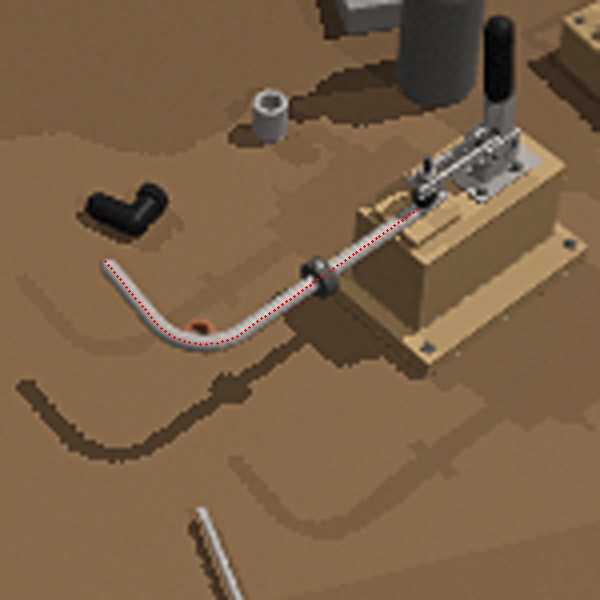

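View pics/fit1_side.png

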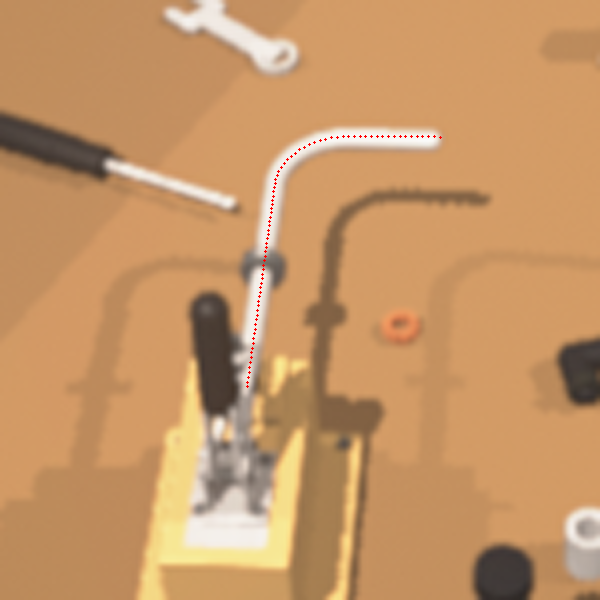

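Run:
```python
from h import *
o=get_obs(); m=camera_model("wrist"); T=np.array(m["world_to_cam"])
Rt=R.from_euler('xyz',o["tcp_rot"]).as_matrix(); C=-T[:3,:3].T@T[:3,3]
print(o["time"],"cam in tool",Rt.T@(C-o["tool_pos"]))
print("cam axes in tool (cols x,y,z)",np.round(Rt.T@T[:3,:3].T,3))
```

```text
1.65 cam in tool [  72.9343686     0.17671141 -157.54838381]
cam axes in tool (cols x,y,z) [[-0.     0.962  0.274]
 [ 1.    -0.     0.001]
 [ 0.001  0.274 -0.962]]
```

Run:
```python
from h import *
a=atz("scene",(252.4,156.1),8);b=atz("scene",(245.9,170.6),8); print(a,b,np.degrees(np.arctan2(*(b-a)[1::-1])), np.linalg.norm(b-a),(a+b)/2)
for n,rc in (("scene",(255.2,163.6)),("side",(158.5,319.9))): print(atz(n,rc,0))
o=get_obs(); print(np.round(o["joint_positions"],3))
```

```text
[ 461.2914461  -342.37443039    8.        ] [ 459.12066903 -297.52985438    8.        ] 92.77133525066694 44.89708532649465 [ 460.20605756 -319.95214239    8.        ]
[ 474.65769272 -325.90580754    0.        ]
[ 468.59120709 -326.74414261    0.        ]
[ 1.101  0.342  1.524 -0.     1.275 -0.146]
```

```bash
cat > cmd.py <<'E'
from h import *
import json,sys
F="cmd.json"
def load():
    d=json.load(open(F)); return np.array(d["p"]),R.from_quat(d["q"])
def save(p,r): json.dump({"p":list(map(float,p)),"q":list(map(float,r.as_quat()))},open(F,"w"))
def down(psi,pitchvec=None):
    r=R.from_euler('z',psi,degrees=True)*R.from_euler('x',180,degrees=True)
    if pitchvec is not None: r=R.from_rotvec(pitchvec)*r
    return r
def applyrow(row):  # last row of call
    p,r=load(); p2=p+r.apply(row[3:6]); r2=r*R.from_rotvec(np.deg2rad(row[:3])); save(p2,r2); return p2,r2
def rows_to(p,r,n=5,grip=-1):
    """rows (n) linear to target from commanded"""
    p0,r0=load(); d=r0.inv().apply(np.array(p)-p0); w=np.rad2deg((r0.inv()*r).as_rotvec())
    print("dist",np.round(np.linalg.norm(d),1),"ang",np.round(np.linalg.norm(w),1))
    for k in range(1,n+1): print([*np.round(w*k/n,1).tolist(),*np.round(d*k/n,1).tolist(),grip])
def psi_of(r): x=r.as_matrix()[:,0]; return np.degrees(np.arctan2(x[1],x[0]))
def st():
    o=get_obs(); p,r=load(); Rm=R.from_euler('xyz',o["tcp_rot"])
    print("t",round(o["time"],2),"tcp",np.round(o["tool_pos"],1),"cmd",np.round(p,1),"dp",np.round(o["tool_pos"]-p,2),"psi",round(psi_of(Rm),2),"cmdpsi",round(psi_of(r),2),"F",np.round(o["contact_force"],1),"M",np.round(o["moment"],2),"w",round(float(o["grip_width"]),1),"q",np.round(o["joint_positions"],2))
E
python3 - <<'E'
from cmd import *
save([167.026,497.742,226.741],down(np.rad2deg(2.818)))
rows_to([240,400,320],down(161.5-35))
E
```

```text
dist 153.5 ang 35.0
[0.0, -0.0, 7.0, -20.1, -13.9, -18.7, -1]
[0.0, -0.0, 14.0, -40.1, -27.8, -37.3, -1]
[0.0, -0.0, 21.0, -60.2, -41.7, -56.0, -1]
[0.0, -0.0, 28.0, -80.2, -55.6, -74.6, -1]
[0.0, -0.0, 35.0, -100.3, -69.5, -93.3, -1]
```

>>> {"op": "send_rows", "data": {
  "targets": [
    [[0,0,7,-20,-14,-19,-1],[0,0,14,-40,-28,-38,-1],[0,0,21,-60,-42,-56,-1],[0,0,28,-80,-56,-75,-1],[0,0,35,-100,-70,-93,-1]]
  ]
}}

```text
time: 2.07
tool_pos: [240.0, 398.6, 320.8]
tcp_rot: [3.141, -0.0, 2.201]
contact_force: [-0.3, 1.4, -0.3]
grip_width: 91.7
```

Run:
```python
from cmd import *
applyrow([0,0,35,-100,-70,-93]); st()
p,r=load()
rows_to([310,290,320],down(psi_of(r)-35))
```

```text
t 2.07 tcp [240.  398.6 320.8] cmd [239.6 399.6 319.7] dp [ 0.4  -1.    1.02] psi 126.12 cmdpsi 126.46 F [-0.3  1.4 -0.3] M [-0.02 -0.    0.  ] w 91.7 q [0.86 0.17 1.5  0.   1.47 0.23]
dist 130.3 ang 35.0
[-0.0, -0.0, 7.0, -26.0, -1.7, -0.1, -1]
[-0.0, -0.0, 14.0, -52.0, -3.4, -0.1, -1]
[-0.0, -0.0, 21.0, -78.0, -5.1, -0.2, -1]
[-0.0, -0.0, 28.0, -104.0, -6.8, -0.2, -1]
[-0.0, -0.0, 35.0, -130.0, -8.5, -0.3, -1]
```

>>> {"op": "send_rows", "data": {
  "targets": [
    [[0,0,7,-26,-2,0,-1],[0,0,14,-52,-3,0,-1],[0,0,21,-78,-5,0,-1],[0,0,28,-104,-7,0,-1],[0,0,35,-130,-9,0,-1]]
  ]
}}

```text
time: 2.48
tool_pos: [310.0, 288.5, 319.9]
tcp_rot: [3.141, -0.0, 1.59]
contact_force: [-0.4, 0.5, 0.1]
grip_width: 91.7
```

Run:
```python
from cmd import *
applyrow([0,0,35,-130,-9,0]); st()
p,r=load()
rows_to([390,170,320],down(psi_of(r)-35))
```

```text
t 2.48 tcp [310.  288.5 319.9] cmd [309.6 289.7 319.7] dp [ 0.39 -1.18  0.15] psi 91.11 cmdpsi 91.46 F [-0.4  0.5  0.1] M [-0.12  0.06  0.  ] w 91.7 q [0.57 0.09 1.6  0.   1.46 0.55]
dist 144.2 ang 35.0
[-0.0, -0.0, 7.0, -24.3, 15.5, -0.1, -1]
[-0.0, -0.0, 14.0, -48.7, 30.9, -0.1, -1]
[-0.0, -0.0, 21.0, -73.0, 46.4, -0.2, -1]
[-0.0, -0.0, 28.0, -97.3, 61.9, -0.2, -1]
[-0.0, -0.0, 35.0, -121.7, 77.3, -0.3, -1]
```

>>> {"op": "send_rows", "data": {
  "targets": [
    [[0,0,7,-24,16,0,-1],[0,0,14,-49,31,0,-1],[0,0,21,-73,46,0,-1],[0,0,28,-97,62,0,-1],[0,0,35,-122,77,0,-1]]
  ]
}}

```text
time: 2.9
tool_pos: [390.2, 168.4, 319.9]
tcp_rot: [3.141, -0.001, 0.979]
contact_force: [0.7, 0.9, 0.1]
grip_width: 91.9
```

Run:
```python
from cmd import *
applyrow([0,0,35,-122,77,0]); st()
p,r=load()
rows_to([460,60,300],down(psi_of(r)-35))
```

```text
t 2.9 tcp [390.2 168.4 319.9] cmd [389.7 169.7 319.7] dp [ 0.55 -1.27  0.16] psi 56.11 cmdpsi 56.46 F [0.7 0.9 0.1] M [-0.05  0.09  0.03] w 91.9 q [0.23 0.09 1.59 0.   1.46 0.82]
dist 131.8 ang 35.0
[-0.0, -0.0, 7.0, -10.5, 23.8, 3.9, -1]
[-0.0, -0.0, 14.0, -21.0, 47.7, 7.9, -1]
[-0.0, -0.0, 21.0, -31.5, 71.5, 11.8, -1]
[-0.0, -0.0, 28.0, -42.0, 95.4, 15.8, -1]
[-0.0, -0.0, 35.0, -52.6, 119.2, 19.7, -1]
```

>>> {"op": "send_rows", "data": {
  "targets": [
    [[0,0,7,-10,24,4,-1],[0,0,14,-21,48,8,-1],[0,0,21,-32,72,12,-1],[0,0,28,-42,95,16,-1],[0,0,35,-53,119,20,-1]]
  ]
}}

```text
time: 3.32
tool_pos: [460.0, 58.5, 299.6]
tcp_rot: [-3.142, -0.0, 0.368]
contact_force: [0.1, -0.3, -0.1]
grip_width: 92.0
```

Run:
```python
from cmd import *
applyrow([0,0,35,-53,119,20]); st()
p,r=load()
rows_to([508,-20,260],down(5),4)
```

```text
t 3.32 tcp [460.   58.5 299.6] cmd [459.6  59.7 299.7] dp [ 0.4 -1.2 -0.1] psi 21.09 cmdpsi 21.46 F [ 0.1 -0.3 -0.1] M [-0.12  0.17  0.02] w 92.0 q [-0.04  0.18  1.55  0.    1.42  1.16]
dist 101.4 ang 16.5
[-0.0, -0.0, 4.1, 4.0, 23.0, 9.9, -1]
[-0.0, -0.0, 8.2, 7.9, 46.0, 19.9, -1]
[-0.0, -0.0, 12.3, 11.9, 69.0, 29.8, -1]
[-0.0, -0.0, 16.5, 15.9, 91.9, 39.7, -1]
```

>>> {"op": "send_rows", "data": {
  "targets": [
    [[0,0,4,4,23,10,-1],[0,0,8,8,46,20,-1],[0,0,12,12,69,30,-1],[0,0,16,16,92,40,-1],[0,0,16,16,92,40,-1]]
  ]
}}

```text
time: 3.73
tool_pos: [508.8, -23.1, 257.4]
tcp_rot: [3.141, 0.003, 0.089]
contact_force: [-0.2, -0.7, -1.2]
grip_width: 91.8
```

Run:
```python
from cmd import *
applyrow([0,0,16,16,92,40]); st()
im=capture("wrist"); cv2.imwrite("pics/w1.png",im[:,:,::-1]); np.save("w1.npy",im)
m=camera_model("wrist"); import pickle; pickle.dump(m,open("w1.pkl","wb"))
for l in ["collar","crossing","clamp_foot","washers"]:
    print(l,[(np.round(d["location"],1).tolist(),round(float(d["conf"]),2)) for d in place_of(l,"wrist")][:3])
st()
```

```text
t 3.73 tcp [508.8 -23.1 257.4] cmd [508.1 -20.  259.7] dp [ 0.66 -3.12 -2.35] psi 5.09 cmdpsi 5.46 F [-0.2 -0.7 -1.2] M [-0.07  0.21  0.05] w 91.8 q [-0.2   0.29  1.51 -0.    1.34  1.29]
collar [([94.1, 210.1], 0.77)]
crossing [([79.8, 319.5], 0.79)]
clamp_foot [([111.7, 108.2], 0.58)]
washers [([155.4, 262.0], 0.65)]
t 3.98 tcp [507.8 -19.3 260.3] cmd [508.1 -20.  259.7] dp [-0.28  0.69  0.57] psi 5.54 cmdpsi 5.46 F [-0.3  0.2  0.3] M [-0.03  0.13 -0.02] w 91.2 q [-0.19  0.29  1.51  0.    1.34  1.28]
```

View pics/w1.png

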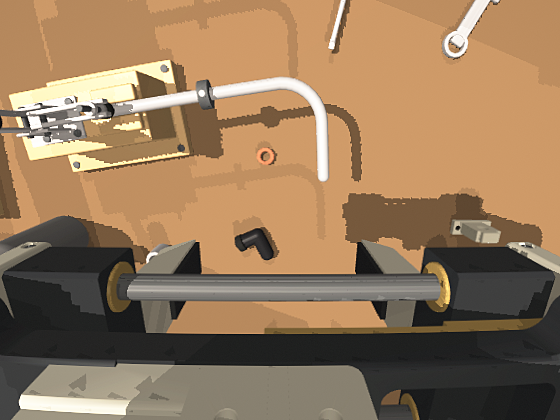

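The wrist picture shows the rod clearly: tip at (178,323), bend at (85,300), collar at (94,206), washers at (156,265) and the bearing at (230,475). I'll retake it now the arm has settled, then shift for a second wrist view.

```bash
cat > snap.py <<'E'
from cmd import *
import pickle,sys
def snap(tag,cam="wrist"):
    m=camera_model(cam); im=capture(cam); pickle.dump((m,im),open(f"{tag}.pkl","wb")); cv2.imwrite(f"pics/{tag}.png",im[:,:,::-1]); return m,im
E
python3 - <<'E'
from snap import *
st(); snap("w2"); st()
rows_to([480,-120,260],down(5.46),4)
E
```

```text
t 3.98 tcp [507.8 -19.3 260.3] cmd [508.1 -20.  259.7] dp [-0.28  0.69  0.57] psi 5.54 cmdpsi 5.46 F [-0.3  0.2  0.3] M [-0.03  0.13 -0.02] w 91.2 q [-0.19  0.29  1.51  0.    1.34  1.28]
t 4.03 tcp [507.9 -19.3 260.4] cmd [508.1 -20.  259.7] dp [-0.26  0.76  0.67] psi 5.54 cmdpsi 5.46 F [-0.5 -0.1 -0. ] M [-0.06  0.17 -0.02] w 92.1 q [-0.19  0.29  1.51  0.    1.34  1.28]
dist 103.9 ang 0.0
[-0.0, -0.0, -0.0, -9.4, 24.2, -0.1, -1]
[-0.0, -0.0, -0.0, -18.8, 48.4, -0.1, -1]
[-0.0, -0.0, -0.0, -28.1, 72.6, -0.2, -1]
[-0.0, -0.0, -0.0, -37.5, 96.9, -0.3, -1]
```

>>> {"op": "send_rows", "data": {
  "targets": [
    [[0,0,0,-9,31,0,-1],[0,0,0,-19,62,0,-1],[0,0,0,-28,93,0,-1],[0,0,0,-37,124,0,-1],[0,0,0,-37,124,0,-1]]
  ]
}}

```text
time: 4.45
tool_pos: [482.2, -150.9, 260.3]
tcp_rot: [3.139, -0.0, 0.092]
contact_force: [-0.3, 0.3, 0.3]
grip_width: 91.9
```

Run:
```python
from snap import *
applyrow([0,0,0,-37,124,0]); st(); import plant
for i in range(4): capture("scene")
st(); snap("w3"); st()
for l in ["bearing","bore","collar","crossing"]:
    print(l,[(np.round(d["location"],1).tolist(),round(float(d["conf"]),2)) for d in place_of(l,"wrist")][:3])
```

```text
t 4.45 tcp [ 482.2 -150.9  260.3] cmd [ 483.1 -147.   259.7] dp [-0.9  -3.91  0.53] psi 5.3 cmdpsi 5.46 F [-0.3  0.3  0.3] M [-0.09  0.14 -0.03] w 91.9 q [-0.45  0.28  1.52 -0.    1.34  1.02]
t 4.65 tcp [ 483.1 -145.9  260.1] cmd [ 483.1 -147.   259.7] dp [0.   1.1  0.34] psi 5.51 cmdpsi 5.46 F [0.6 0.8 0.7] M [0.02 0.13 0.06] w 92.2 q [-0.45  0.28  1.52  0.    1.34  1.03]
t 4.7 tcp [ 483.2 -145.7  260. ] cmd [ 483.1 -147.   259.7] dp [0.08 1.29 0.26] psi 5.55 cmdpsi 5.46 F [0.  0.3 0.2] M [-0.07  0.14 -0.01] w 91.6 q [-0.45  0.28  1.52  0.    1.34  1.03]
bearing [([201.6, 393.0], 0.59), ([210.7, 400.5], 0.44)]
bore [([211.1, 403.8], 0.64)]
collar [([55.3, 93.4], 0.61)]
crossing [([40.3, 196.5], 0.66)]
```

View pics/w3.png

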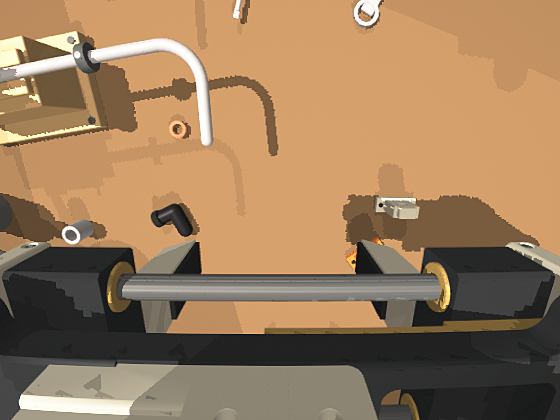

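```bash
cat > fit2.py <<'E'
from rod import *
import pickle
views={}
for t in ["w2","w3"]: views[t]=pickle.load(open(f"{t}.pkl","rb"))
for n in ["scene","side"]: views[n]=(camera_model(n),cv2.imread(f"pics/{n}0.png")[:,:,::-1])
wt={}
for n,(m,im) in views.items():
    f=im.astype(float); mx=f.max(2); sat=(mx-f.min(2))/(mx+1)
    bg=np.median(sat[100:230,200:350]); wt[n]=(np.clip((bg*0.7-sat)/(bg*0.4),0,1)*(mx>70)).astype(np.float32)
ss=np.r_[np.linspace(-48,-2,20),np.linspace(2,TIP-3,40)]
K=np.arange(-9,9.01,0.25)
def shiftm(m,d):
    T=np.array(m["world_to_cam"]).copy(); T[:3,3]+=d; return {**m,"world_to_cam":T}
def prof(p,D):
    out=[]
    for i,(n,(m,im)) in enumerate(views.items()):
        mm=shiftm(m,D[i]); uv=proj(n,rodpts(p,ss),mm)
        tg=np.gradient(uv,axis=0); tg/=np.linalg.norm(tg,axis=1,keepdims=True); nr=np.c_[-tg[:,1],tg[:,0]]
        kk=K if n[0]=="w" else K*0.5
        pts=uv[:,None]+nr[:,None]*kk[None,:,None]
        w=cv2.remap(wt[n],pts[...,1].astype(np.float32),pts[...,0].astype(np.float32),cv2.INTER_LINEAR)
        sw=w.sum(1); c=(w*kk).sum(1)/(sw+1e-6)
        med=np.median(sw[sw>5]); good=(abs(sw-med)<0.35*med)
        out.append((nr,uv+nr*c[:,None],good))
    return out
names=list(views)
def unpack(x):
    return x[:5],x[5:].reshape(4,3)[[0,0,2,3]] # wrist shares offset
x=np.r_[np.load("rod1.npy"),np.zeros(12)]
for it in range(10):
    p,D=unpack(x); pr=prof(p,D)
    def res(x):
        p,D=unpack(x); r=[]
        for i,n in enumerate(names):
            nr,t,g=pr[i]; r.append(((proj(n,rodpts(p,ss),shiftm(views[n][0],D[i]))-t)*nr).sum(1)[g]*0.5)
        r=np.arctan(np.concatenate(r)/1.5)*1.5
        return np.r_[r,x[5:]/1.0*1.0]
    sol=least_squares(res,x); x=sol.x
p,D=unpack(x)
print(np.round(p,4),"\nD",np.round(D,2).tolist())
for i,n in enumerate(names):
    nr,t,g=pr[i]; e=((proj(n,rodpts(p,ss),shiftm(views[n][0],D[i]))-t)*nr).sum(1)[g]; print(n,g.sum(),"rms px",np.round(np.sqrt((e**2).mean()),2),np.round(e[::6],2))
np.save("rod2.npy",p); np.save("D2.npy",D)
J=sol.jac; C=np.linalg.inv(J.T@J); print("sd",np.round(np.sqrt(np.diag(C))[:5]*.7,4))
print("tip",np.round(rodpts(p,[TIP]),1))
for i,n in enumerate(["w2","w3"]):
    im=views[n][1][:,:,::-1]; cr=cv2.resize(im[:240,:400],None,fx=2,fy=2,interpolation=cv2.INTER_CUBIC).copy()
    for r,c in proj(n,rodpts(p,np.linspace(-110,TIP,90)),shiftm(views[n][0],D[i])): cv2.circle(cr,(int(c*2+.5),int(r*2+.5)),1,(0,0,255),-1)
    cv2.imwrite(f"pics/fit2_{n}.png",cr)
m,im=views["w3"]
cv2.imwrite("pics/b3.png",cv2.resize(im[170:250,350:450],None,fx=7,fy=7,interpolation=cv2.INTER_CUBIC)[:,:,::-1])
E
python3 fit2.py
```

```text
[ 6.332901e+02 -5.346360e+01  2.280000e-01 -8.290000e-02  8.270000e-02] 
D [[0.46, 0.42, 0.0], [0.46, 0.42, 0.0], [-0.23, 1.46, -0.08], [-0.69, 0.22, 0.06]]
w2 60 rms px 0.11 [-0.    0.03 -0.01 -0.08 -0.09 -0.02 -0.   -0.03  0.05  0.19]
w3 60 rms px 0.16 [ 0.11 -0.05  0.22 -0.06 -0.05 -0.1  -0.02 -0.19 -0.38 -0.06]
scene 60 rms px 0.38 [0.68 0.64 0.3  0.34 0.67 0.41 0.16 0.03 0.12 0.32]
side 60 rms px 0.19 [-0.33 -0.3  -0.28 -0.33 -0.11 -0.09  0.06 -0.09 -0.12  0.08]
sd [0.7765 0.8305 0.0106 0.0118 0.0123]
tip [[531.4 -68.5 113.5]]
```

View pics/fit2_w2.png

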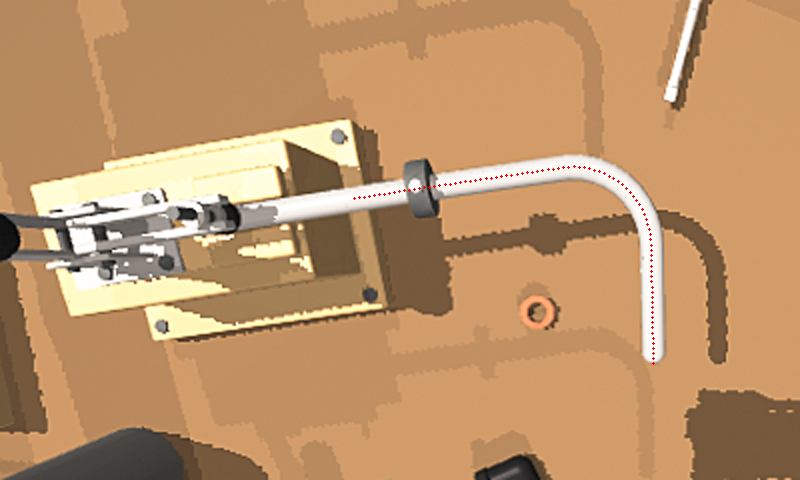

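View pics/b3.png

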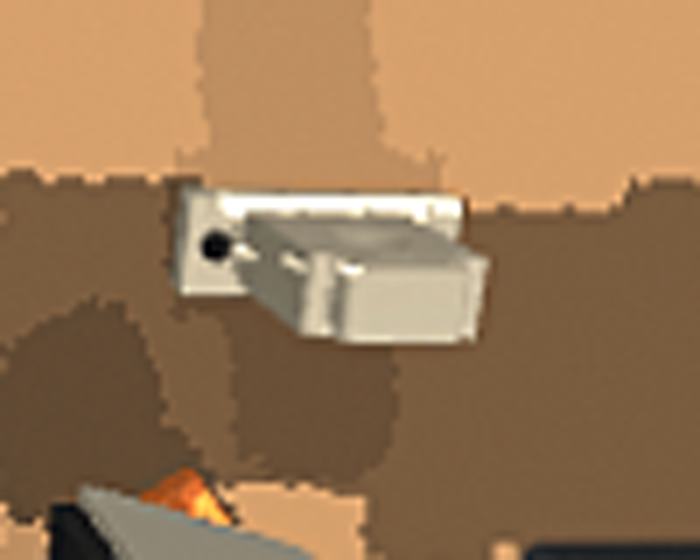

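```bash
cat > bfit.py <<'E'
from h import *
from scipy.optimize import minimize
import pickle
def boxc(x,y,z0,z1): return np.array([[a,b,c] for a in (-x/2,x/2) for b in (-y/2,y/2) for c in (z0,z1)])
PARTS=[boxc(22,58,0,8),boxc(16,34,8,44),boxc(16,24,44,50)]
crown=np.vstack([boxc(16,34,8,44)[[i for i in range(8) if boxc(16,34,8,44)[i,2]>40]],boxc(16,24,44,50)])
PARTS.append(crown)
def render(m,pose,roi,S,R3=None):
    r0,r1,c0,c1=roi; M=np.zeros(((r1-r0)*S,(c1-c0)*S),np.uint8)
    rot=R.from_euler('z',pose[2]) if R3 is None else R3
    for P in PARTS:
        uv=proj(None,rot.apply(P)+np.array([pose[0],pose[1],pose[3] if len(pose)>3 else 0]),m)
        xy=np.c_[(uv[:,1]+.5-c0)*S-.5,(uv[:,0]+.5-r0)*S-.5].astype(np.float32)
        h=cv2.convexHull(xy)
        cv2.fillConvexPoly(M,np.round(h*16).astype(np.int32),255,shift=4)
    return M
def fit(m,im,roi,x0,S=6,thr=0.3,vmin=90):
    r0,r1,c0,c1=roi; f=cv2.resize(im[r0:r1,c0:c1],None,fx=S,fy=S,interpolation=cv2.INTER_CUBIC).astype(float)
    mx=f.max(2); sat=(mx-f.min(2))/(mx+1); mask=((sat<thr)&(mx>vmin)).astype(np.uint8)
    mask=cv2.morphologyEx(mask,cv2.MORPH_CLOSE,np.ones((3*S,3*S)))
    n,l,stt,cc=cv2.connectedComponentsWithStats(mask)
    uv=proj(None,[[x0[0],x0[1],25]],m)[0]; ctr=np.array([(uv[1]-c0)*S,(uv[0]-r0)*S])
    k=1+np.argmin([np.linalg.norm(cc[i]-ctr)-stt[i,4]**.5 for i in range(1,n)]); mask=(l==k).astype(np.uint8)*255
    x0=np.array(x0,float); sc=np.array([3,3,0.1])
    def cost(q): return np.count_nonzero(cv2.bitwise_xor(render(m,x0+q*sc,roi,S),mask))/S**2
    best=min((minimize(cost,[0,0,a],method='Nelder-Mead',options=dict(initial_simplex=np.array([[0,0,a],[1,0,a],[0,1,a],[0,0,a+1]]),xatol=.01,fatol=.05)) for a in (-1.5,0,1.5)),key=lambda s:s.fun)
    x=x0+best.x*sc; vis=f.astype(np.uint8)[:,:,::-1].copy()
    ct,_=cv2.findContours(render(m,x,roi,S),cv2.RETR_LIST,cv2.CHAIN_APPROX_NONE); cv2.drawContours(vis,ct,-1,(0,0,255),1)
    ct,_=cv2.findContours(mask,cv2.RETR_LIST,cv2.CHAIN_APPROX_NONE); cv2.drawContours(vis,ct,-1,(255,0,0),1)
    return x,best.fun,np.count_nonzero(mask)/S**2,vis
def shiftm(m,d):
    T=np.array(m["world_to_cam"]).copy(); T[:3,3]+=d; return {**m,"world_to_cam":T}
E
python3 - <<'E'
from bfit import *
D=np.load("D2.npy")
for t,roi,i in (("w3",(170,245,350,450),0),):
    m,im=pickle.load(open(t+".pkl","rb"))
    x,f,a,v=fit(shiftm(m,D[i]),im,roi,[466,-324,0.05]); print(t,x,np.degrees(x[2]),f,a); cv2.imwrite(f"pics/bf_{t}.png",v)
for n,roi,i in (("scene",(225,270,140,190),2),("side",(130,175,300,336),3)):
    im=cv2.imread(f"pics/{n}0.png")[:,:,::-1]
    x,f,a,v=fit(shiftm(camera_model(n),D[i]),im,roi,[466,-324,0.05],vmin=60); print(n,x,np.degrees(x[2]),f,a); cv2.imwrite(f"pics/bf_{n}.png",v)
E
```

```text
w3 [ 4.64182341e+02 -3.20549233e+02  4.90493216e-02] 2.8103191152730855 46.361111111111114 808.0
scene [ 4.63532972e+02 -3.20128663e+02  1.08996547e-01] 6.245042146647859 16.305555555555557 264.02777777777777
side [ 4.64570009e+02 -3.19506358e+02  8.67664056e-02] 4.971348846550947 12.13888888888889 156.88888888888889
```

Run:
```python
from cmd import *
rows_to([464,-320.5,150],down(4),5)
```

```text
dist 206.2 ang 1.5
[-0.0, -0.0, 0.3, -7.1, 34.2, 21.9, -1]
[-0.0, -0.0, 0.6, -14.2, 68.4, 43.9, -1]
[-0.0, -0.0, 0.9, -21.3, 102.6, 65.8, -1]
[-0.0, -0.0, 1.2, -28.4, 136.7, 87.8, -1]
[-0.0, -0.0, 1.5, -35.5, 170.9, 109.7, -1]
```

View pics/bf_w3.png

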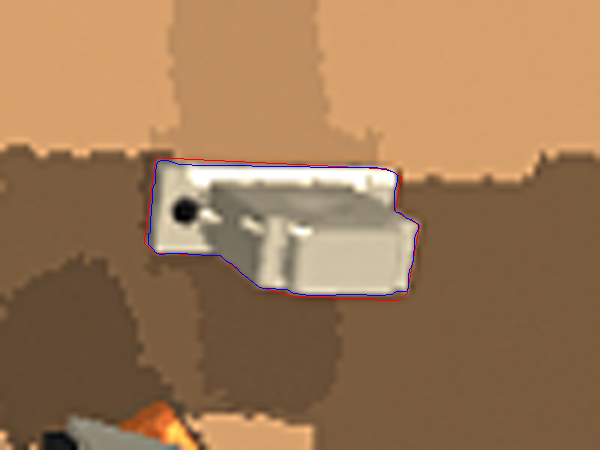

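The fitted outline lies on the bearing to within about half a pixel (yaw about 3°). Moving above it.

>>> {"op": "send_rows", "data": {
  "targets": [
    [[0,0,0.5,-7,34,22,-1],[0,0,1,-14,68,44,-1],[0,0,1.5,-21,103,66,-1],[0,0,2,-28,137,88,-1],[0,0,2,-35.5,171,110,-1]]
  ]
}}

```text
time: 5.32
tool_pos: [463.9, -321.7, 148.8]
tcp_rot: [3.141, -0.0, 0.061]
contact_force: [1.0, 0.3, 0.2]
grip_width: 91.9
```

>>> {"op": "send_rows", "data": {
  "targets": [
    [[0,0,0,0,0,0,-1],[0,0,0,0,0,0,-1],[0,0,0,0,0,0,-1]]
  ]
}}

```text
time: 5.57
tool_pos: [464.1, -320.0, 149.8]
tcp_rot: [-3.141, -0.0, 0.06]
contact_force: [1.1, -0.6, -0.2]
grip_width: 91.7
```

Run:
```python
from snap import *
from bfit import *
applyrow([0,0,2,-35.5,171,110]); st(); m,im=snap("w4"); st()
uv=proj(None,[[464,-320.5,25]],m)[0]; print(uv)
r,c=uv.astype(int); roi=(max(r-60,0),r+60,c-80,c+80)
D=np.load("D2.npy")
x,f,a,v=fit(shiftm(m,D[0]),im,roi,[464,-320.5,0.05],S=4); print(x,np.degrees(x[2]),f,a); cv2.imwrite("pics/bf_w4.png",v)
```

```text
t 5.57 tcp [ 464.1 -320.   149.8] cmd [ 464.  -320.6  149.7] dp [0.1  0.54 0.06] psi 3.45 cmdpsi 3.46 F [ 1.1 -0.6 -0.2] M [-0.01  0.17  0.02] w 91.7 q [-0.74  0.48  1.53  0.    1.13  0.77]
t 5.62 tcp [ 464.5 -319.7  150.4] cmd [ 464.  -320.6  149.7] dp [0.44 0.84 0.67] psi 3.51 cmdpsi 3.46 F [-0.   0.8  0.1] M [-0.04  0.17  0.01] w 92.1 q [-0.74  0.48  1.53  0.    1.13  0.77]
[204.26316154 278.01842828]
[ 4.64446234e+02 -3.20089872e+02  6.04999162e-02] 3.4663898617087083 124.5625 1423.0625
```

View pics/bf_w4.png

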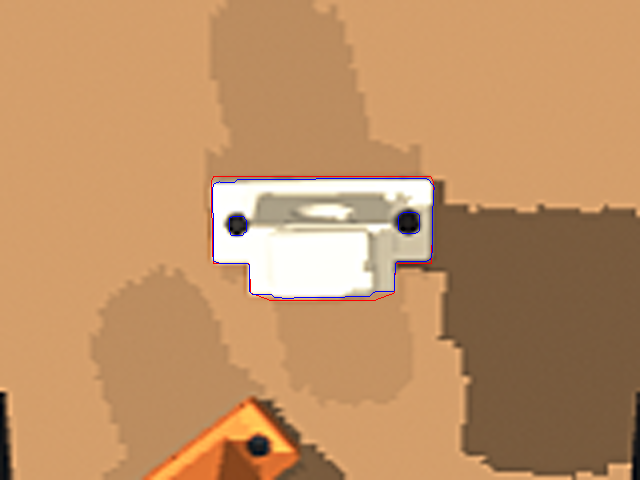

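View pics/w4.png

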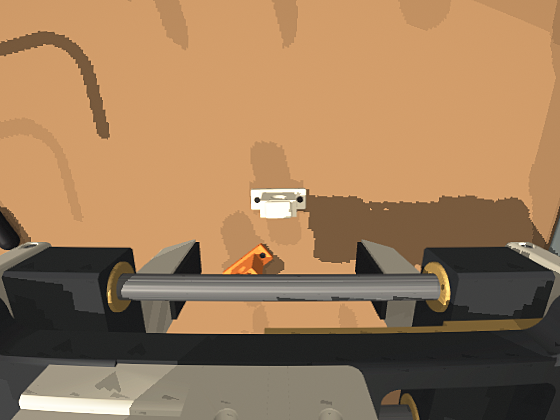

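>>> {"op": "send_rows", "data": {
  "targets": [
    [[0,0,0,0,0,30,-1],[0,0,0,0.4,0,60,-1],[0,0,0,0.4,0,90,-1],[0,0,0,0.4,0,115,-1],[0,0,0,0.4,0,130,-1]]
  ]
}}

```text
time: 6.03
tool_pos: [464.4, -318.5, 18.4]
tcp_rot: [-3.14, 0.001, 0.062]
contact_force: [-0.8, 0.5, 0.3]
grip_width: 91.8
```

>>> {"op": "send_rows", "data": {
  "targets": [
    [[0,0,0,0,0,4,-1],[0,0,0,0,0,8,-1],[0,0,0,0,0,8.5,-1],[0,0,0,0,0,8.5,-1],[0,0,0,0,0,8.5,-1]]
  ]
}}

```text
time: 6.45
tool_pos: [465.1, -321.0, 12.6]
tcp_rot: [3.14, -0.002, 0.061]
contact_force: [-0.1, 0.8, -0.0]
grip_width: 91.9
```

Run:
```python
from snap import *
applyrow([0,0,0,.4,0,130]);applyrow([0,0,0,0,0,8.5]); st(); m,im=snap("w5"); capture("side");st()
im=capture("side"); cv2.imwrite("pics/s5.png",cv2.resize(im[90:220,240:420],None,fx=4,fy=4,interpolation=cv2.INTER_CUBIC)[:,:,::-1])
```

```text
t 6.45 tcp [ 465.1 -321.    12.6] cmd [ 464.4 -320.6   11.2] dp [ 0.68 -0.45  1.38] psi 3.47 cmdpsi 3.46 F [-0.1  0.8 -0. ] M [-0.04  0.14  0.01] w 91.9 q [-0.74  0.66  1.65  0.    0.82  0.77]
t 6.55 tcp [ 464.8 -321.    12.3] cmd [ 464.4 -320.6   11.2] dp [ 0.37 -0.42  1.02] psi 3.45 cmdpsi 3.46 F [ 0.9  0.4 -0.2] M [-0.02  0.15 -0.01] w 92.2 q [-0.74  0.66  1.65  0.    0.82  0.77]
```

View pics/w5.png

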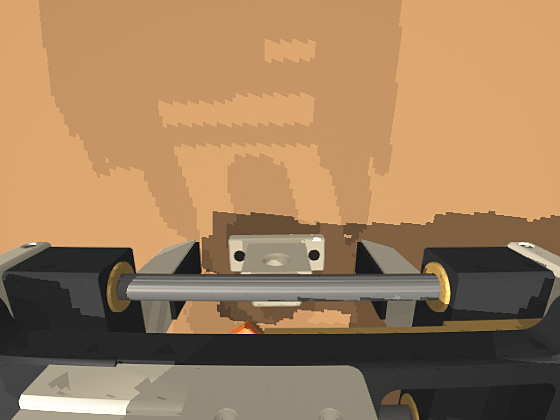

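View pics/s5.png

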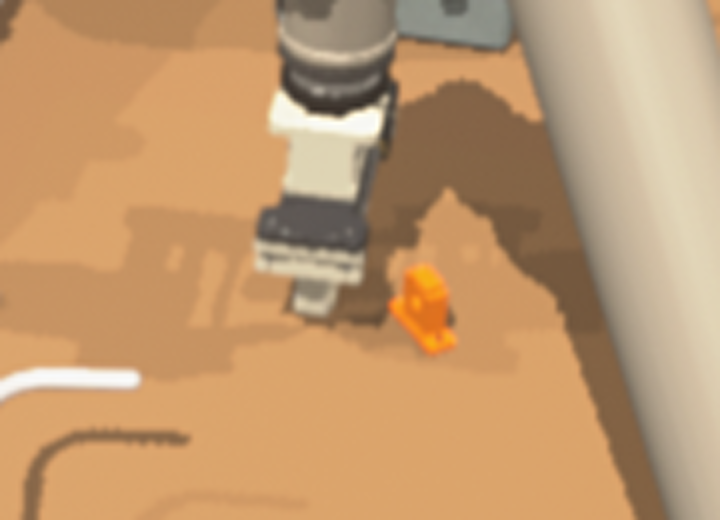

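The bearing sits centred between the jaws (foot holes at cols 239 and 314, row 255), and the orange one is clear. Closing.

>>> {"op": "send_rows", "data": {
  "targets": [
    [[0,0,0,0,0,0,1],[0,0,0,0,0,0,1],[0,0,0,0,0,0,1],[0,0,0,0,0,0,1],[0,0,0,0,0,0,1]]
  ]
}}

```text
time: 7.02
tool_pos: [464.2, -320.6, 11.1]
tcp_rot: [-3.141, 0.0, 0.06]
contact_force: [-0.2, 0.5, 0.4]
grip_width: 63.1
```

>>> {"op": "send_rows", "data": {
  "targets": [
    [[0,0,0,0,0,0,1],[0,0,0,0,0,0,1],[0,0,0,0,0,0,1],[0,0,0,0,0,0,1]]
  ]
}}

```text
time: 7.35
tool_pos: [464.3, -320.6, 11.2]
tcp_rot: [-3.142, -0.0, 0.06]
contact_force: [0.1, -0.1, 0.8]
grip_width: 36.6
```

>>> {"op": "send_rows", "data": {
  "targets": [
    [[0,0,0,0,0,0,1],[0,0,0,0,0,0,1],[0,0,0,0,0,0,1]]
  ]
}}

```text
time: 7.6
tool_pos: [464.3, -320.6, 11.2]
tcp_rot: [-3.142, -0.0, 0.06]
contact_force: [0.4, -0.0, 0.0]
grip_width: 33.8
```

Run:
```python
from snap import *
from rod import *
st(); 
p=np.load("rod2.npy")
Rz=R.from_euler('z',p[2]); 
# free leg frame: dir from tip inward
pts=rodpts(p,[TIP,TIP-30,40*np.pi/2]); d=(pts[1]-pts[0]); d/=np.linalg.norm(d); print("tip",pts[0].round(1),"d",d.round(3),"heading",np.degrees(np.arctan2(d[1],d[0])),"slope deg",np.degrees(np.arcsin(d[2])))
```

```text
t 7.6 tcp [ 464.3 -320.6   11.2] cmd [ 464.4 -320.6   11.2] dp [-0.16 -0.03 -0.08] psi 3.45 cmdpsi 3.46 F [ 0.4 -0.   0. ] M [-0.1   0.15  0.04] w 33.8 q [-0.74  0.66  1.65  0.    0.82  0.77]
tip [531.4 -68.5 113.5] d [ 0.986  0.144 -0.082] heading 8.299690520658515 slope deg -4.721493817097433
```

```bash
cat > path.py <<'E'
from cmd import *
from rod import *
P=np.load("rod2.npy")
LA=40*np.pi/2
def frame(s,off=np.zeros(3),inner=0.4,p=None):
    """bore pose on rod at s (from bend start, + toward tip); returns TCP pos, R"""
    p=P if p is None else p
    def pt(s):
        if s<=TIP: return rodpts(p,[s])[0]
        a,b=rodpts(p,[TIP,TIP-10]); return a+(a-b)/10*(s-TIP)
    e=0.5; t=pt(s-e)-pt(s+e); t/=np.linalg.norm(t)
    # smoothed tangent over bearing length
    t=pt(s-8)-pt(s+8); t/=np.linalg.norm(t)
    B=pt(s)
    mid=(pt(s-8)+pt(s+8))/2
    B=(B+mid)/2   # centre of clearance
    y=np.cross([0,0,-1.],t); y/=np.linalg.norm(y); z=np.cross(t,y)
    Rm=R.from_matrix(np.c_[t,y,z])
    return B+off-Rm.apply([0,0,-18.8]), Rm, B
E
python3 - <<'E'
from path import *
for s in (TIP+40,TIP,LA,LA/2,0,-40):
    T,r,B=frame(s); print(round(s,1),T.round(1),B.round(1),psi_of(r).round(1),np.degrees(np.arcsin(-r.as_matrix()[2,0])).round(2))
T,r,B=frame(TIP+40)
p,rr=load(); save(p+rr.apply([0,0,-90]),rr); rows_to(T,r,5,1); save(p,rr)
E
```

```text
162.8 [490.4 -74.4  98.1] [492.  -74.2 116.8] 8.3 4.72
122.8 [529.9 -68.7  94.8] [531.4 -68.5 113.5] 8.3 4.72
62.8 [589.  -59.9  89.8] [590.6 -59.6 108.6] 11.2 4.74
31.4 [615.8 -44.9  87.4] [616.5 -43.9 106.2] 53.4 3.61
0 [623.9 -14.7  86.2] [623.9 -14.5 105. ] 97.8 0.43
-40 [615.2  24.5  86.2] [615.2  24.5 105. ] 103.1 -0.0
dist 247.5 ang 6.8
[-0.0, -0.9, -1.0, 8.2, -48.8, 0.6, 1]
[-0.1, -1.9, -1.9, 16.3, -97.6, 1.3, 1]
[-0.1, -2.8, -2.9, 24.5, -146.5, 1.9, 1]
[-0.2, -3.8, -3.9, 32.7, -195.3, 2.5, 1]
[-0.2, -4.7, -4.8, 40.8, -244.1, 3.2, 1]
```

>>> {"op": "send_rows", "data": {
  "targets": [
    [[0,0,0,0,0,-5,1],[0,0,0,0,0,-20,1],[0,0,0,0,0,-45,1],[0,0,0,0,0,-70,1],[0,0,0,0,0,-90,1]]
  ]
}}

```text
time: 8.02
tool_pos: [464.4, -320.7, 103.1]
tcp_rot: [3.141, -0.001, 0.06]
contact_force: [-0.1, -1.0, -1.5]
grip_width: 33.8
```

>>> {"op": "send_rows", "data": {
  "targets": [
    [[0,0,0,3,-15,0,1],[0,0,0,8,-45,0,1],[0,0,0,13,-78,0,1],[0,0,0,18,-110,0,1],[0,0,0,22,-135,0,1]]
  ]
}}

```text
time: 8.43
tool_pos: [477.1, -181.2, 100.3]
tcp_rot: [-3.14, 0.002, 0.061]
contact_force: [-0.4, -0.2, -0.5]
grip_width: 34.0
```

Run:
```python
from path import *
applyrow([0,0,0,0,0,-90]);applyrow([0,0,0,22,-135,0]);st()
T,r,B=frame(TIP+40)
rows_to(T,r,5,1)
```

```text
t 8.43 tcp [ 477.1 -181.2  100.3] cmd [ 478.2 -184.5  101.2] dp [-1.14  3.24 -0.92] psi 3.47 cmdpsi 3.46 F [-0.4 -0.2 -0.5] M [-0.04  0.14 -0.02] w 34.0 q [-0.51  0.46  1.73  0.    0.95  1.  ]
dist 110.8 ang 6.8
[-0.0, -0.9, -1.0, 3.8, -21.8, 0.6, 1]
[-0.1, -1.9, -1.9, 7.5, -43.6, 1.3, 1]
[-0.1, -2.8, -2.9, 11.3, -65.5, 1.9, 1]
[-0.2, -3.8, -3.9, 15.1, -87.3, 2.5, 1]
[-0.2, -4.7, -4.8, 18.8, -109.1, 3.2, 1]
```

>>> {"op": "send_rows", "data": {
  "targets": [
    [[0,-1,-1,4,-25,0.6,1],[-0.1,-2,-2,8,-50,1.3,1],[-0.1,-3,-3,13,-75,1.9,1],[-0.2,-4,-4,17,-97,2.5,1],[-0.2,-4.7,-4.8,18.8,-109.1,3.2,1]]
  ]
}}

```text
time: 8.85
tool_pos: [489.6, -71.2, 97.2]
tcp_rot: [-3.14, 0.084, 0.147]
contact_force: [-0.4, -0.9, -1.1]
grip_width: 34.1
```

>>> {"op": "send_rows", "data": {
  "targets": [
    [[0,0,0,0,0,0,1],[0,0,0,0,0,0,1],[0,0,0,0,0,0,1],[0,0,0,0,0,0,1],[0,0,0,0,0,0,1]]
  ]
}}

```text
time: 9.27
tool_pos: [490.1, -75.2, 97.9]
tcp_rot: [3.142, 0.082, 0.142]
contact_force: [1.0, 1.0, -1.4]
grip_width: 34.0
```

Run:
```python
from snap import *
applyrow([-.2,-4.7,-4.8,18.8,-109.1,3.2]);st()
snap("w6"); snap("sc6","scene"); snap("sd6","side"); st()
import pickle
for t,c in (("sc6",(210,260)),("sd6",(180,265))):
    im=cv2.imread(f"pics/{t}.png"); cv2.imwrite(f"pics/{t}c.png",cv2.resize(im[c[0]-50:c[0]+50,c[1]-60:c[1]+60],None,fx=6,fy=6,interpolation=cv2.INTER_CUBIC))
```

```text
t 9.27 tcp [490.1 -75.2  97.9] cmd [490.4 -74.4  98. ] dp [-0.35 -0.81 -0.09] psi 8.16 cmdpsi 8.26 F [ 1.   1.  -1.4] M [-0.    0.15 -0.01] w 34.0 q [-0.29  0.48  1.71 -0.04  1.03  1.17]
t 9.42 tcp [490.2 -75.1  98. ] cmd [490.4 -74.4  98. ] dp [-0.22 -0.63 -0.01] psi 8.19 cmdpsi 8.26 F [-0.2  0.3 -1.3] M [-0.11  0.09  0.05] w 34.0 q [-0.28  0.48  1.71 -0.04  1.03  1.17]
```

View pics/w6.png

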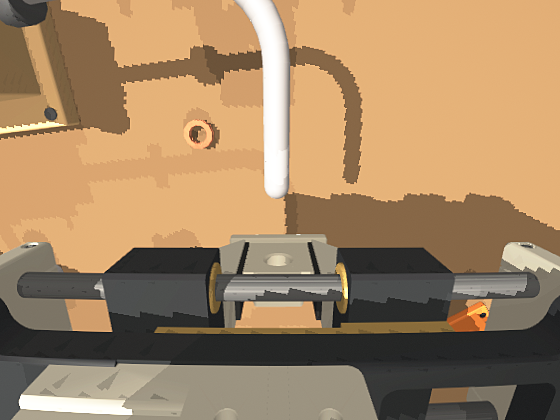

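View pics/sc6c.png

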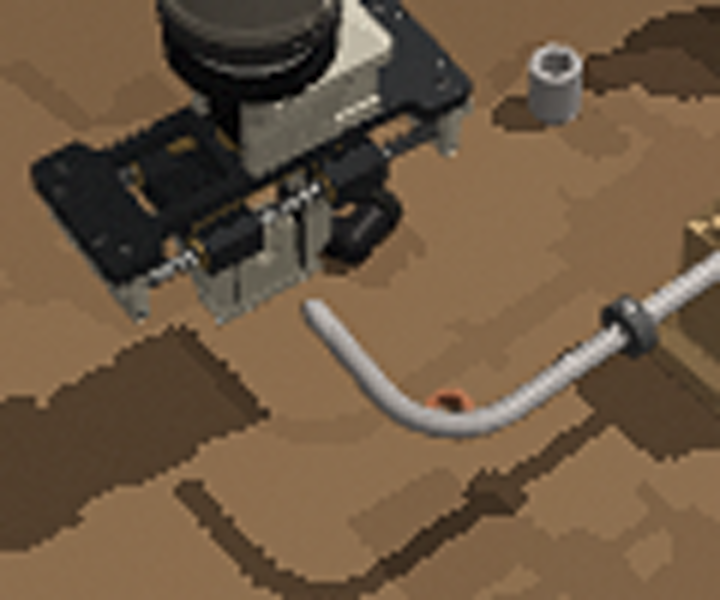

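View pics/sd6c.png

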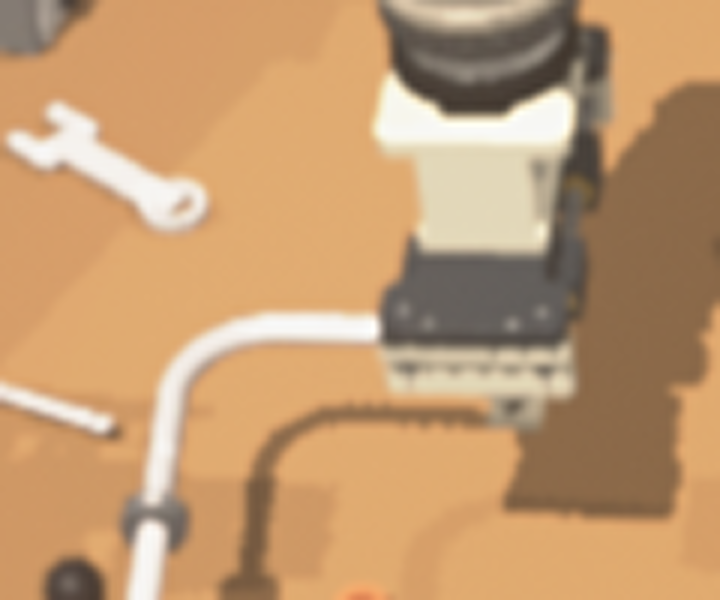

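```bash
cat > fit3.py <<'E'
import sys
exec(open("fit2.py").read().split("views={}")[0])
views={}
for t in ["w2","w3","w6"]: views[t]=pickle.load(open(f"{t}.pkl","rb"))
for n in ["scene","side"]: views[n]=(camera_model(n),cv2.imread(f"pics/{n}0.png")[:,:,::-1])
src=open("fit2.py").read()
body=src[src.index("wt={}"):src.index("ss=np")]
exec(body)
ss=np.r_[np.linspace(-48,-2,20),np.linspace(2,TIP-3,40)]
K=np.arange(-9,9.01,0.25)
def shiftm(m,d):
    T=np.array(m["world_to_cam"]).copy(); T[:3,3]+=d; return {**m,"world_to_cam":T}
KM={"w6":2.2}
def prof(p,D):
    out=[]
    for i,(n,(m,im)) in enumerate(views.items()):
        mm=shiftm(m,D[i]); uv=proj(n,rodpts(p,ss),mm)
        tg=np.gradient(uv,axis=0); tg/=np.linalg.norm(tg,axis=1,keepdims=True); nr=np.c_[-tg[:,1],tg[:,0]]
        kk=K*KM.get(n,1) if n[0]=="w" else K*0.5
        pts=uv[:,None]+nr[:,None]*kk[None,:,None]
        w=cv2.remap(wt[n],pts[...,1].astype(np.float32),pts[...,0].astype(np.float32),cv2.INTER_LINEAR)
        sw=w.sum(1); c=(w*kk).sum(1)/(sw+1e-6)
        inb=(uv[:,0]>14)&(uv[:,0]<400)&(uv[:,1]>14)&(uv[:,1]<545)
        med=np.median(sw[(sw>5)&inb]); good=(abs(sw-med)<0.35*med)&inb
        out.append((nr,uv+nr*c[:,None],good,sw))
    return out
names=list(views)
def unpack(x): return x[:5],x[5:14].reshape(3,3)[[0,0,0,1,2]]
x=np.r_[np.load("rod2.npy"),np.zeros(9)]
W={"w6":0.5}
for it in range(10):
    p,D=unpack(x); pr=prof(p,D)
    def res(x):
        p,D=unpack(x); r=[]
        for i,n in enumerate(names):
            nr,t,g,_=pr[i]; r.append(((proj(n,rodpts(p,ss),shiftm(views[n][0],D[i]))-t)*nr).sum(1)[g]*0.5*W.get(n,1))
        r=np.arctan(np.concatenate(r)/1.5)*1.5
        return np.r_[r,x[5:]]
    sol=least_squares(res,x); x=sol.x
p,D=unpack(x)
print(np.round(p,4),"\nD",np.round(D,2).tolist())
for i,n in enumerate(names):
    nr,t,g,sw=pr[i]; e=((proj(n,rodpts(p,ss),shiftm(views[n][0],D[i]))-t)*nr).sum(1)[g]; print(n,g.sum(),"rms px",np.round(np.sqrt((e**2).mean()),2),np.round(e[::6],2))
np.save("rod3.npy",p); np.save("D3.npy",D)
J=sol.jac; C=np.linalg.inv(J.T@J); print("sd",np.round(np.sqrt(np.diag(C))[:5]*.7,4))
print("tip",np.round(rodpts(p,[TIP]),1), np.round(rodpts(np.load("rod2.npy"),[TIP]),1))
E
python3 fit3.py
python3 - <<'E'
from path import *
from bfit import PARTS,shiftm
import pickle
m,im=pickle.load(open("w6.pkl","rb"))
D=np.load("D3.npy")[0]; p3=np.load("rod3.npy")
tcp=np.array([490.15,-75.15,97.95]); rr=R.from_euler('xyz',[3.142,0.082,0.1425])
cr=cv2.resize(im[150:330,190:370],None,fx=4,fy=4,interpolation=cv2.INTER_CUBIC)[:,:,::-1].copy()
def dr(uv,c):
    for r,q in uv: cv2.circle(cr,(int((q+.5-190)*4),int((r+.5-150)*4)),1,c,-1)
for dd,c in ((np.zeros(3),(0,0,255)),(D,(255,0,0))):
    mm=shiftm(m,dd)
    # bearing pts in tool frame: bearing z up = -tool z ; x=tool x
    f=lambda b: rr.apply(np.c_[b[:,0],-b[:,1],-(b[:,2]-30)-18.8])+tcp
    L=np.linspace(-1,1,60)
    for z in (0,8): dr(proj(None,f(np.c_[np.full(60,11),29*L,np.full(60,z)]),mm),c)
    a=L*np.pi; dr(proj(None,f(np.c_[np.full(60,8),6.8*np.cos(a),30+6.8*np.sin(a)]),mm),c)
    dr(proj(None,f(np.c_[np.full(60,8),12*L,np.full(60,50)]),mm),c)
    for y in (-17,17): dr(proj(None,f(np.c_[np.full(60,8),np.full(60,y),26+18*L]),mm),c)
    dr(proj(None,rodpts(p3,np.linspace(60,TIP,60)),mm),c)
cv2.imwrite("pics/ov6.png",cr)
E
```

```text
[ 6.332949e+02 -5.347690e+01  2.283000e-01 -8.380000e-02  8.240000e-02] 
D [[0.44, 0.45, -0.01], [0.44, 0.45, -0.01], [0.44, 0.45, -0.01], [-0.24, 1.46, -0.08], [-0.7, 0.24, 0.06]]
w2 60 rms px 0.11 [-0.    0.04 -0.01 -0.08 -0.1  -0.05 -0.04 -0.06 -0.02  0.13]
w3 60 rms px 0.17 [ 0.11 -0.05  0.22 -0.05 -0.06 -0.11 -0.04 -0.23 -0.42 -0.11]
w6 26 rms px 0.22 [0.18 0.37 0.27 0.15 0.27]
scene 60 rms px 0.38 [0.68 0.64 0.3  0.33 0.66 0.42 0.16 0.03 0.12 0.31]
side 60 rms px 0.19 [-0.33 -0.31 -0.28 -0.33 -0.12 -0.1   0.06 -0.09 -0.12  0.05]
sd [0.7737 0.7597 0.0104 0.011  0.0122]
tip [[531.4 -68.4 113.5]] [[531.4 -68.5 113.5]]
```

View pics/ov6.png

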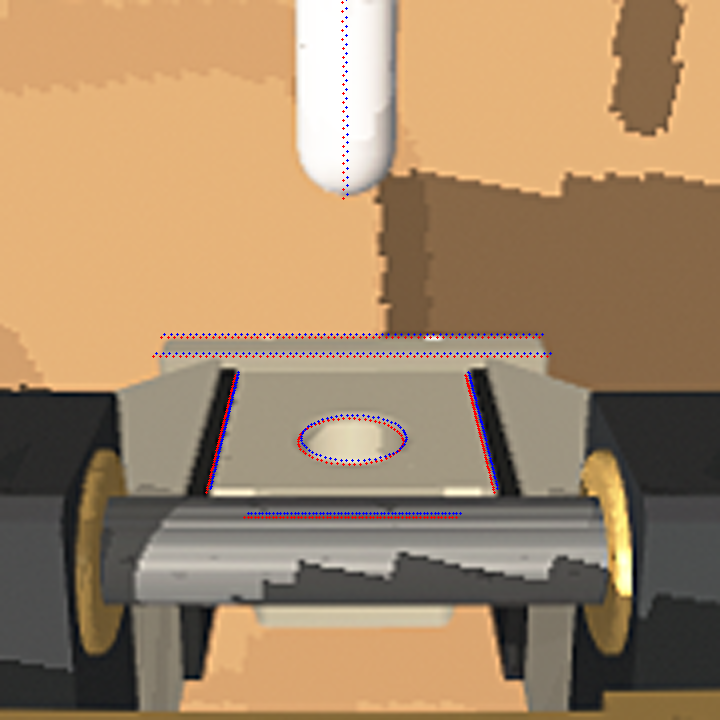

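The wrist overlay shows the held bearing exactly where predicted (bore ellipse at crop (438,352)) and the rod axis about 0.7 mm to its left. I'll advance to just short of the tip with a small correction.

```bash
sed -i 's/rod2.npy/rod3.npy/' path.py
python3 - <<'E'
from path import *
st()
T,r,B=frame(TIP+13); print(T.round(2)); rows_to(T+np.array([.2,.6,0]),r,4,1)
E
```

```text
t 9.42 tcp [490.2 -75.1  98. ] cmd [490.4 -74.4  98. ] dp [-0.22 -0.63 -0.01] psi 8.19 cmdpsi 8.26 F [-0.2  0.3 -1.3] M [-0.11  0.09  0.05] w 34.0 q [-0.28  0.48  1.71 -0.04  1.03  1.17]
[517.03 -70.49  95.81]
dist 27.3 ang 0.0
[0.0, -0.0, 0.0, 6.8, -0.2, -0.0, 1]
[0.0, -0.0, 0.0, 13.6, -0.3, -0.0, 1]
[0.0, -0.0, 0.0, 20.5, -0.5, -0.0, 1]
[0.0, -0.0, 0.0, 27.3, -0.6, -0.0, 1]
```

>>> {"op": "send_rows", "data": {
  "targets": [
    [[0,0,0,6,0,0,1],[0,0,0,15,-0.3,0,1],[0,0,0,23,-0.5,0,1],[0,0,0,27,-0.6,0,1],[0,0,0,27,-0.6,0,1]]
  ]
}}

```text
time: 9.83
tool_pos: [518.1, -69.8, 95.5]
tcp_rot: [3.141, 0.081, 0.145]
contact_force: [0.0, -0.1, -0.6]
grip_width: 34.1
```

>>> {"op": "send_rows", "data": {
  "targets": [
    [[0,0,0,0,0,0,1],[0,0,0,0,0,0,1],[0,0,0,0,0,0,1],[0,0,0,0,0,0,1],[0,0,0,0,0,0,1]]
  ]
}}

```text
time: 10.25
tool_pos: [516.7, -70.1, 95.9]
tcp_rot: [3.142, 0.082, 0.144]
contact_force: [-0.4, 0.9, -1.8]
grip_width: 33.8
```

```bash
cat > ov.py <<'E'
from path import *
from snap import snap
from bfit import shiftm
def ov(tag,box=(150,330,190,370),S=4):
    o=get_obs(); m,im=snap(tag); D=np.load("D3.npy")[0]; p3=np.load("rod3.npy")
    tcp=o["tool_pos"]; rr=R.from_euler('xyz',o["tcp_rot"]); r0,r1,c0,c1=box
    cr=cv2.resize(im[r0:r1,c0:c1],None,fx=S,fy=S,interpolation=cv2.INTER_CUBIC)[:,:,::-1].copy()
    mm=shiftm(m,D); f=lambda b: rr.apply(np.c_[b[:,0],-b[:,1],-(b[:,2]-30)-18.8])+tcp
    L=np.linspace(-1,1,60)
    def dr(P,c):
        for r,q in proj(None,P,mm): cv2.circle(cr,(int((q+.5-c0)*S),int((r+.5-r0)*S)),1,c,-1)
    for z in (8,): dr(f(np.c_[np.full(60,11),29*L,np.full(60,z)]),(255,0,0))
    a=L*np.pi; dr(f(np.c_[np.full(60,8),6.8*np.cos(a),30+6.8*np.sin(a)]),(0,160,0))
    dr(rodpts(p3,np.linspace(0,TIP,80)),(0,0,255))
    cv2.imwrite(f"pics/ov_{tag}.png",cr)
    # rod in bore frame
    a,b=rodpts(p3,[TIP,TIP-20]); 
    toB=lambda w: rr.inv().apply(w-tcp)+[0,0,18.8]
    A,Bq=toB(a),toB(b); print("tip in bore frame (tool axes)",A.round(2),"dir",((Bq-A)/20).round(3))
E
python3 - <<'E'
from ov import *
applyrow([0,0,0,27,-.6,0]); st(); ov("w7"); st()
E
```

```text
t 10.25 tcp [516.7 -70.1  95.9] cmd [517.  -70.   95.8] dp [-0.26 -0.08  0.06] psi 8.25 cmdpsi 8.26 F [-0.4  0.9 -1.8] M [-0.08  0.11  0.1 ] w 33.8 q [-0.26  0.52  1.64 -0.04  1.06  1.18]
tip in bore frame (tool axes) [13.28  0.47  0.06] dir [ 1. -0.  0.]
t 10.3 tcp [516.8 -70.1  95.9] cmd [517.  -70.   95.8] dp [-0.2  -0.11  0.08] psi 8.24 cmdpsi 8.26 F [ 0.2  0.2 -0.4] M [-0.06  0.1  -0.01] w 34.0 q [-0.26  0.52  1.64 -0.04  1.06  1.18]
```

View pics/ov_w7.png

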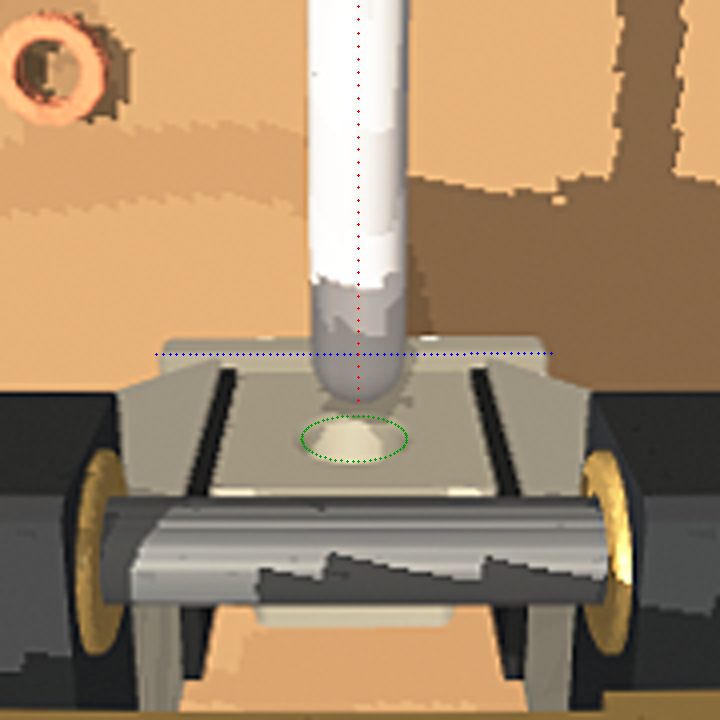

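>>> {"op": "send_rows", "data": {
  "targets": [
    [[0,0,0,1,0.5,0,1],[0,0,0,3,0.5,0,1],[0,0,0,5,0.5,0,1],[0,0,0,7,0.5,0,1],[0,0,0,8,0.5,0,1]]
  ]
}}

```text
time: 10.72
tool_pos: [525.2, -69.4, 95.1]
tcp_rot: [3.142, 0.082, 0.144]
contact_force: [-0.1, 0.6, -0.2]
grip_width: 33.5
```

Run:
```python
from ov import *
applyrow([0,0,0,8,.5,0]); st(); ov("w8"); st()
```

```text
t 10.72 tcp [525.2 -69.4  95.1] cmd [524.9 -69.3  95.2] dp [ 0.27 -0.03 -0.06] psi 8.26 cmdpsi 8.26 F [-0.1  0.6 -0.2] M [-0.02  0.15 -0.03] w 33.5 q [-0.26  0.53  1.62 -0.04  1.07  1.19]
tip in bore frame (tool axes) [ 4.74 -0.05 -0.02] dir [ 1. -0.  0.]
t 10.77 tcp [525.2 -69.4  95.1] cmd [524.9 -69.3  95.2] dp [ 0.32 -0.03 -0.1 ] psi 8.26 cmdpsi 8.26 F [-0.5  0.7 -0.4] M [-0.08  0.05  0.02] w 33.9 q [-0.26  0.53  1.62 -0.04  1.07  1.19]
```

View pics/ov_w8.png

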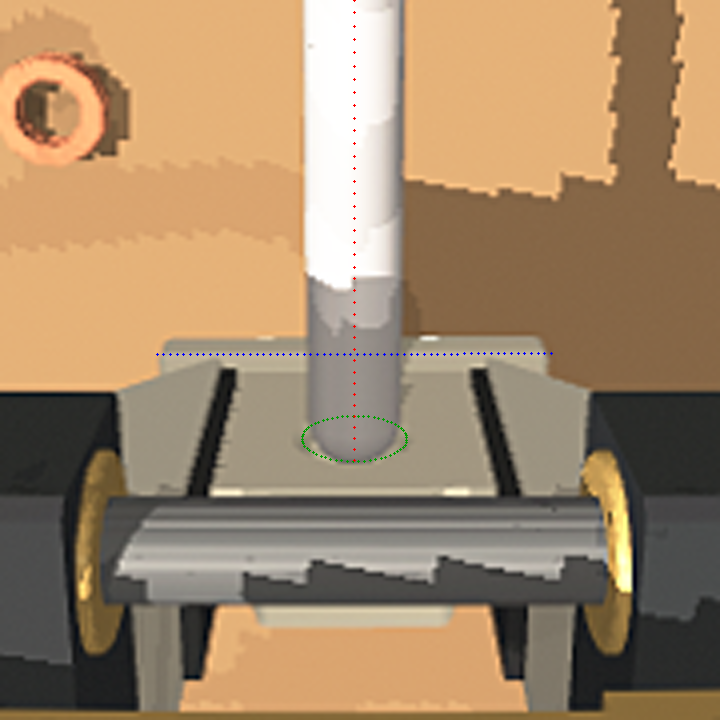

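The tip has entered the bore, centred at (440,354) of the crop, with no force. Continuing in small steps.

>>> {"op": "send_rows", "data": {
  "targets": [
    [[0,0,0,1.5,0,0,1],[0,0,0,3,0,0,1],[0,0,0,4.5,0,0,1],[0,0,0,6,0,0,1],[0,0,0,7,0,0,1]]
  ]
}}

```text
time: 11.18
tool_pos: [531.9, -68.3, 94.5]
tcp_rot: [-3.142, 0.082, 0.144]
contact_force: [0.0, 1.0, -0.2]
grip_width: 34.1
```

Run:
```python
from ov import *
applyrow([0,0,0,7,0,0]); st(); ov("w9"); st()
```

```text
t 11.18 tcp [531.9 -68.3  94.5] cmd [531.8 -68.3  94.6] dp [ 0.07 -0.   -0.06] psi 8.26 cmdpsi 8.26 F [ 0.   1.  -0.2] M [-0.03  0.13 -0.03] w 34.1 q [-0.25  0.54  1.6  -0.04  1.08  1.19]
tip in bore frame (tool axes) [-2.07  0.01 -0.04] dir [ 1. -0.  0.]
t 11.23 tcp [532.  -68.3  94.5] cmd [531.8 -68.3  94.6] dp [ 0.2  -0.01 -0.06] psi 8.26 cmdpsi 8.26 F [ 0.4 -0.1 -1. ] M [-0.03  0.09 -0.04] w 33.6 q [-0.25  0.54  1.6  -0.04  1.08  1.19]
```

View pics/ov_w9.png

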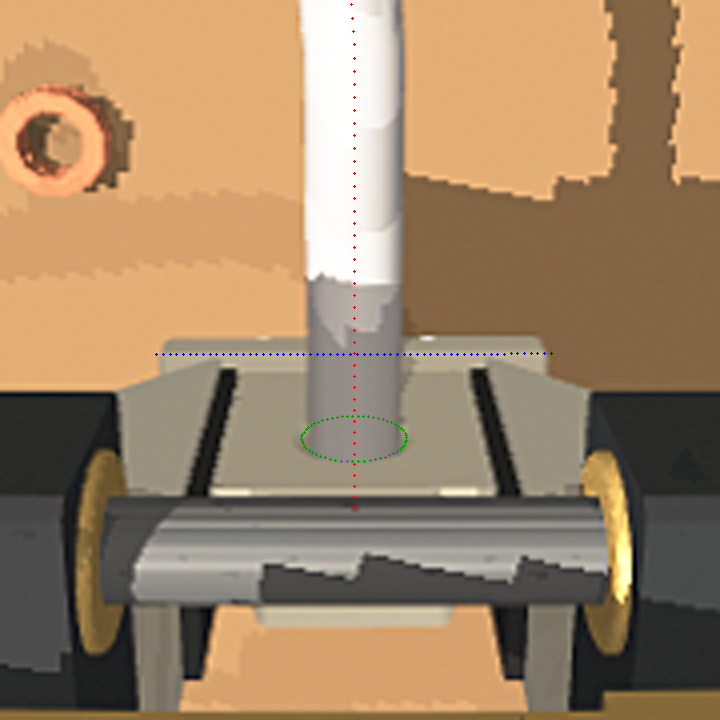

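>>> {"op": "send_rows", "data": {
  "targets": [
    [[0,0,0,2.5,0,0,1],[0,0,0,5,0,0,1],[0,0,0,7.5,0,0,1],[0,0,0,10,0,0,1],[0,0,0,12,0,0,1]]
  ]
}}

```text
time: 11.65
tool_pos: [543.9, -66.6, 93.5]
tcp_rot: [3.142, 0.082, 0.144]
contact_force: [0.2, -0.2, -0.4]
grip_width: 34.1
```

Run:
```python
from ov import *
applyrow([0,0,0,12,0,0]); st(); ov("w10"); st()
T,r,B=frame(TIP-35); rows_to(T,r,5,1)
```

```text
t 11.65 tcp [543.9 -66.6  93.5] cmd [543.7 -66.6  93.6] dp [ 0.25 -0.03 -0.07] psi 8.25 cmdpsi 8.26 F [ 0.2 -0.2 -0.4] M [-0.06  0.13 -0.07] w 34.1 q [-0.24  0.56  1.56 -0.03  1.09  1.2 ]
tip in bore frame (tool axes) [-14.24  -0.04  -0.04] dir [ 1. -0.  0.]
t 11.7 tcp [544.2 -66.6  93.5] cmd [543.7 -66.6  93.6] dp [ 0.51  0.   -0.09] psi 8.26 cmdpsi 8.26 F [ 0.5 -0.2 -1.7] M [-0.11  0.11  0.01] w 33.5 q [-0.24  0.56  1.56 -0.03  1.09  1.2 ]
dist 21.0 ang 0.0
[0.0, -0.0, 0.0, 4.2, 0.0, 0.0, 1]
[0.0, -0.0, 0.0, 8.4, 0.0, 0.0, 1]
[0.0, -0.0, 0.0, 12.6, 0.0, 0.0, 1]
[0.0, -0.0, 0.0, 16.8, 0.0, 0.0, 1]
[0.0, -0.0, 0.0, 21.0, 0.0, 0.0, 1]
```

>>> {"op": "send_rows", "data": {
  "targets": [
    [[0,0,0,4,0,0,1],[0,0,0,8,0,0,1],[0,0,0,12.5,0,0,1],[0,0,0,17,0,0,1],[0,0,0,21,0,0,1]]
  ]
}}

```text
time: 12.12
tool_pos: [564.9, -63.6, 91.8]
tcp_rot: [3.142, 0.082, 0.144]
contact_force: [-0.9, -0.3, -0.7]
grip_width: 33.2
```

>>> {"op": "send_rows", "data": {
  "targets": [
    [[0,0,0,0,0,0,1],[0,0,0,0,0,0,1],[0,0,0,0,0,0,1]]
  ]
}}

```text
time: 12.37
tool_pos: [564.1, -63.6, 91.8]
tcp_rot: [-3.141, 0.082, 0.144]
contact_force: [0.3, -0.4, -1.2]
grip_width: 33.8
```

Run:
```python
from ov import *
applyrow([0,0,0,21,0,0]); st(); ov("w11",(60,330,120,400),3); st()
```

```text
t 12.37 tcp [564.1 -63.6  91.8] cmd [564.4 -63.6  91.9] dp [-0.27 -0.05 -0.12] psi 8.26 cmdpsi 8.26 F [ 0.3 -0.4 -1.2] M [-0.07  0.12 -0.02] w 33.8 q [-0.23  0.6   1.51 -0.03  1.12  1.21]
tip in bore frame (tool axes) [-3.474e+01  2.000e-02 -1.100e-01] dir [ 1. -0. -0.]
t 12.42 tcp [564.1 -63.7  91.8] cmd [564.4 -63.6  91.9] dp [-0.3  -0.07 -0.08] psi 8.25 cmdpsi 8.26 F [ 0.2  0.3 -1.3] M [-0.07  0.09  0.02] w 33.4 q [-0.23  0.6   1.51 -0.03  1.12  1.21]
```

View pics/ov_w11.png

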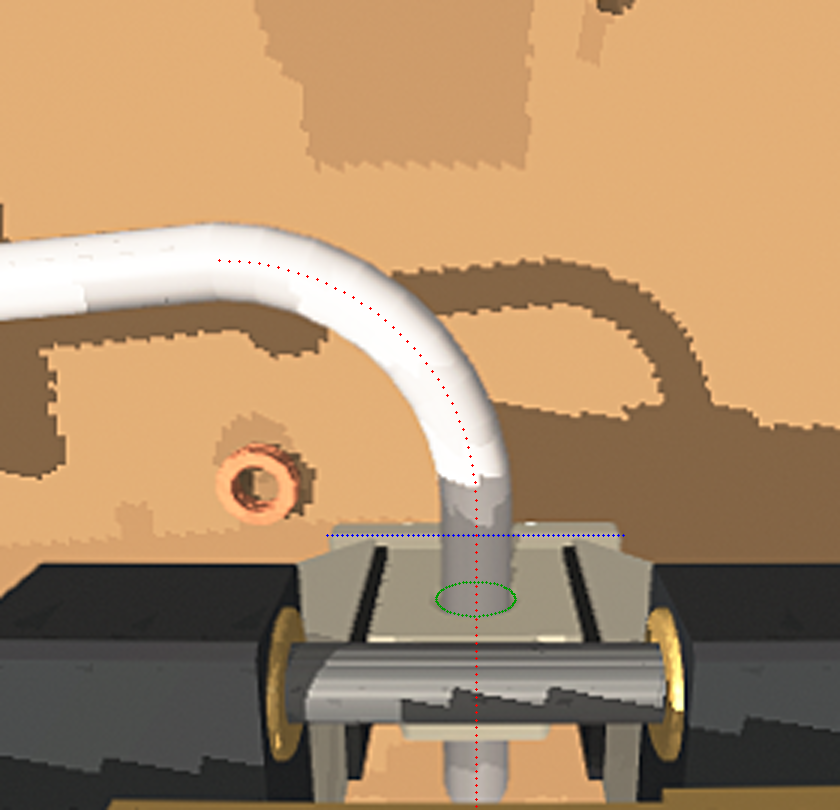

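Threaded: step 1's position is met with forces at noise level, and the model's red axis lies along the rod round the bend. I'll refine the bend fit with this close view before taking it.

```bash
sed -e 's/"w2","w3","w6"/"w2","w3","w6","w11"/' -e 's/x\[5:14\].reshape(3,3)\[\[0,0,0,1,2\]\]/x[5:14].reshape(3,3)[[0,0,0,0,1,2]]/' -e 's/KM={"w6":2.2}/KM={"w6":2.2,"w11":1.8}/' -e 's/W={"w6":0.5}/W={"w6":0.5,"w11":0.8}/' -e 's/rod3.npy/rod4.npy/;s/D3.npy/D4.npy/' fit3.py > fit4.py; python3 fit4.py
python3 - <<'E'
from path import *
a=np.load("rod3.npy");b=np.load("rod4.npy")
for s in (100,62,31,0,-40): print(s,(rodpts(b,[s])-rodpts(a,[s])).round(2), [psi_of(frame(s,p=q)[1]).round(2) for q in(a,b)])
E
```

```text
[ 6.331536e+02 -5.353130e+01  2.260000e-01 -8.160000e-02  8.210000e-02] 
D [[0.43, 0.4, 0.08], [0.43, 0.4, 0.08], [0.43, 0.4, 0.08], [0.43, 0.4, 0.08], [-0.22, 1.46, -0.08], [-0.7, 0.25, 0.07]]
w2 60 rms px 0.12 [ 0.03  0.05 -0.04 -0.14 -0.15 -0.08 -0.02 -0.03  0.02  0.12]
w3 60 rms px 0.17 [ 0.17 -0.02  0.2  -0.09 -0.12 -0.15 -0.07 -0.24 -0.42 -0.1 ]
w6 26 rms px 0.24 [0.13 0.4  0.35 0.18 0.28]
w11 60 rms px 0.17 [-0.03 -0.09  0.12 -0.01  0.07 -0.08  0.2  -0.14 -0.01  0.05]
scene 60 rms px 0.38 [0.7  0.65 0.3  0.32 0.64 0.42 0.17 0.03 0.12 0.32]
side 60 rms px 0.19 [-0.31 -0.3  -0.28 -0.34 -0.13 -0.11  0.06 -0.1  -0.12  0.05]
sd [0.6536 0.6658 0.0072 0.0079 0.012 ]
tip [[531.3 -68.4 113.4]] [[531.4 -68.5 113.5]]
100 [[-0.06 -0.04 -0.03]] [np.float64(8.26), np.float64(8.26)]
62 [[-0.06 -0.03 -0.02]] [np.float64(11.76), np.float64(11.76)]
31 [[-0.06 -0.03 -0.01]] [np.float64(53.97), np.float64(53.97)]
0 [[-0.05 -0.03  0.  ]] [np.float64(97.83), np.float64(97.77)]
-40 [[ 0.03 -0.01  0.  ]] [np.float64(103.08), np.float64(102.95)]
```

```bash
sed -i 's/rod3.npy/rod4.npy/' path.py; sed -i 's/rod3.npy/rod4.npy/;s/D3.npy/D4.npy/' ov.py
cat > nx.py <<'E'
import sys
from ov import *
# usage: nx.py s_list ; optional last row applied via --ap
def nxt(slist,off=(0,0,0),grip=1):
    p0,r0=load()
    for s in slist:
        T,r,B=frame(s); T=T+np.array(off)
        d=r0.inv().apply(T-p0); w=np.rad2deg((r0.inv()*r).as_rotvec())
        print("s",s,[*np.round(w,1).tolist(),*np.round(d,1).tolist(),grip])
def where():
    o=get_obs(); tcp=o["tool_pos"]; rr=R.from_euler('xyz',o["tcp_rot"]); B=tcp+rr.apply([0,0,-18.8])
    from scipy.optimize import minimize_scalar
    s=minimize_scalar(lambda s:np.linalg.norm(frame(s)[2]-B),bounds=(-90,140),method='bounded').x
    T,r,Bm=frame(s); print("s=%.1f"%s,"bore dev in tool axes",r.inv().apply(B-Bm).round(2),"rot dev deg",np.rad2deg((r.inv()*rr).as_rotvec()).round(2),"F tool",rr.inv().apply(o["contact_force"]).round(1))
E
python3 - <<'E'
from nx import *
st(); where(); nxt([84,80,76,73,70])
E
```

```text
t 12.42 tcp [564.1 -63.7  91.8] cmd [564.4 -63.6  91.9] dp [-0.3  -0.07 -0.08] psi 8.25 cmdpsi 8.26 F [ 0.2  0.3 -1.3] M [-0.07  0.09  0.02] w 33.4 q [-0.23  0.6   1.51 -0.03  1.12  1.21]
s=88.1 bore dev in tool axes [ 0.   -0.03  0.05] rot dev deg [ 0.01 -0.03  0.01] F tool [ 0.3 -0.2  1.3]
s 84 [0.0, 0.0, 0.0, 3.8, 0.1, 0.1, 1]
s 80 [0.0, 0.0, 0.0, 7.8, 0.1, 0.1, 1]
s 76 [0.0, 0.0, 0.0, 11.8, 0.1, 0.0, 1]
s 73 [0.0, 0.0, 0.0, 14.8, 0.1, 0.0, 1]
s 70 [0.0, 0.0, -0.0, 17.8, 0.1, 0.0, 1]
```

>>> {"op": "send_rows", "data": {
  "targets": [
    [[0,0,0,4,0.1,0,1],[0,0,0,8,0.1,0,1],[0,0,0,12,0.1,0,1],[0,0,0,15,0.1,0,1],[0,0,0,18,0.1,0,1]]
  ]
}}

```text
time: 12.83
tool_pos: [582.5, -61.1, 90.3]
tcp_rot: [-3.142, 0.082, 0.144]
contact_force: [0.2, 0.4, -1.7]
grip_width: 33.8
```

Run:
```python
from nx import *
applyrow([0,0,0,18,.1,0]); st(); where(); nxt([67,64,61,58,55])
```

```text
t 12.83 tcp [582.5 -61.1  90.3] cmd [582.1 -61.1  90.4] dp [ 0.32  0.   -0.11] psi 8.25 cmdpsi 8.26 F [ 0.2  0.4 -1.7] M [-0.04  0.12  0.01] w 33.8 q [-0.22  0.63  1.45 -0.03  1.14  1.22]
s=69.5 bore dev in tool axes [0.   0.1  0.03] rot dev deg [ 0.01 -0.01  0.09] F tool [ 0.4 -0.4  1.7]
s 67 [-0.1, 0.0, -0.7, 2.8, -0.1, 0.0, 1]
s 64 [-0.2, 0.0, -2.1, 5.8, -0.1, 0.0, 1]
s 61 [-0.4, -0.0, -4.3, 8.8, -0.3, 0.0, 1]
s 58 [-0.6, 0.0, -7.4, 11.7, -0.5, 0.0, 1]
s 55 [-0.9, 0.0, -11.2, 14.7, -0.9, 0.0, 1]
```

>>> {"op": "send_rows", "data": {
  "targets": [
    [[-0.1,0,-0.7,2.8,-0.1,0,1],[-0.2,0,-2.1,5.8,-0.1,0,1],[-0.4,0,-4.3,8.8,-0.3,0,1],[-0.6,0,-7.4,11.7,-0.5,0,1],[-0.9,0,-11.2,14.7,-0.9,0,1]]
  ]
}}

```text
time: 13.25
tool_pos: [596.7, -58.2, 89.1]
tcp_rot: [-3.141, 0.082, 0.344]
contact_force: [0.5, -0.2, -0.8]
grip_width: 33.7
```

Run:
```python
from nx import *
applyrow([-.9,0,-11.2,14.7,-.9,0]); st(); where(); nxt([52.5,50,47.5,45,42.5])
```

```text
t 13.25 tcp [596.7 -58.2  89.1] cmd [596.5 -58.1  89.2] dp [ 0.15 -0.08 -0.09] psi 19.71 cmdpsi 19.5 F [ 0.5 -0.2 -0.8] M [-0.05  0.08  0.03] w 33.7 q [-0.2   0.65  1.41 -0.05  1.15  1.04]
s=54.9 bore dev in tool axes [0.   0.14 0.03] rot dev deg [ 0.03 -0.03  0.02] F tool [0.4 0.4 0.7]
s 52.5 [-0.3, 0.1, -3.6, 2.5, 0.0, 0.0, 1]
s 50 [-0.6, 0.1, -7.2, 5.0, -0.1, 0.0, 1]
s 47.5 [-0.9, 0.2, -10.8, 7.5, -0.4, 0.0, 1]
s 45 [-1.2, 0.3, -14.3, 9.9, -0.9, 0.0, 1]
s 42.5 [-1.4, 0.4, -17.9, 12.4, -1.5, 0.0, 1]
```

>>> {"op": "send_rows", "data": {
  "targets": [
    [[-0.3,0.1,-3.6,2.5,-0.1,0,1],[-0.6,0.1,-7.2,5,-0.2,0,1],[-0.9,0.2,-10.8,7.5,-0.5,0,1],[-1.2,0.3,-14.3,9.9,-1,0,1],[-1.4,0.4,-17.9,12.4,-1.6,0,1]]
  ]
}}

```text
time: 13.67
tool_pos: [607.7, -52.4, 88.1]
tcp_rot: [-3.141, 0.075, 0.658]
contact_force: [-0.5, -0.6, -0.5]
grip_width: 34.0
```

Run:
```python
from nx import *
applyrow([-1.4,.4,-17.9,12.4,-1.6,0]); st(); where(); nxt([40,37.5,35,32.5,30])
```

```text
t 13.67 tcp [607.7 -52.4  88.1] cmd [607.6 -52.5  88.2] dp [ 0.09  0.11 -0.12] psi 37.71 cmdpsi 37.45 F [-0.5 -0.6 -0.5] M [-0.02  0.05  0.01] w 34.0 q [-0.18  0.66  1.4  -0.06  1.14  0.76]
s=42.3 bore dev in tool axes [-0.   -0.12  0.09] rot dev deg [ 0.04 -0.02  0.09] F tool [-0.8  0.2  0.5]
s 40 [-0.3, 0.1, -3.6, 2.4, 0.1, 0.0, 1]
s 37.5 [-0.5, 0.3, -7.2, 5.0, -0.1, 0.0, 1]
s 35 [-0.8, 0.4, -10.8, 7.5, -0.4, -0.0, 1]
s 32.5 [-1.0, 0.6, -14.3, 10.0, -0.8, -0.0, 1]
s 30 [-1.2, 0.8, -17.9, 12.4, -1.5, -0.1, 1]
```

>>> {"op": "send_rows", "data": {
  "targets": [
    [[-0.3,0.1,-3.6,2.4,0,0,1],[-0.5,0.3,-7.2,5,-0.1,0,1],[-0.8,0.4,-10.8,7.5,-0.4,-0.1,1],[-1,0.6,-14.3,10,-0.8,-0.1,1],[-1.2,0.8,-17.9,12.4,-1.5,-0.1,1]]
  ]
}}

```text
time: 14.08
tool_pos: [616.6, -43.7, 87.3]
tcp_rot: [-3.141, 0.06, 0.971]
contact_force: [0.2, 0.1, -1.1]
grip_width: 33.6
```

Run:
```python
from nx import *
applyrow([-1.2,.8,-17.9,12.4,-1.5,-.1]); st(); where(); ov("w12",(60,330,120,400),3); nxt([27.5,25,22.5,20,17.5])
```

```text
t 14.08 tcp [616.6 -43.7  87.3] cmd [616.5 -43.8  87.4] dp [ 0.1   0.11 -0.09] psi 55.64 cmdpsi 55.4 F [ 0.2  0.1 -1.1] M [-0.04  0.12  0.01] w 33.6 q [-0.17  0.66  1.4  -0.06  1.11  0.46]
s=29.9 bore dev in tool axes [0.   0.01 0.03] rot dev deg [ 0.05 -0.   -0.05] F tool [0.3 0.1 1.1]
tip in bore frame (tool axes) [-70.06 -56.45  -3.12] dir [0.679 0.733 0.04 ]
s 27.5 [-0.3, 0.2, -3.6, 2.6, 0.0, 0.0, 1]
s 25 [-0.4, 0.4, -7.2, 5.1, -0.2, 0.0, 1]
s 22.5 [-0.6, 0.6, -10.7, 7.6, -0.5, 0.0, 1]
s 20 [-0.8, 0.9, -14.3, 10.1, -1.0, -0.0, 1]
s 17.5 [-0.9, 1.1, -17.9, 12.6, -1.7, -0.1, 1]
```

View pics/ov_w12.png

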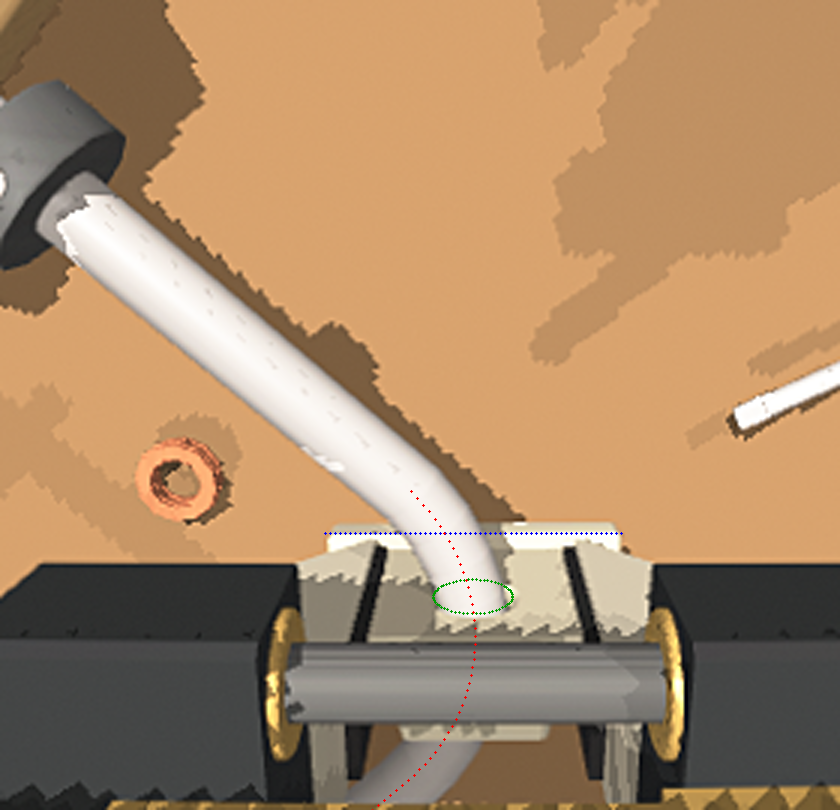

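Mid-bend the model and picture agree and there is no contact force. Carrying on.

>>> {"op": "send_rows", "data": {
  "targets": [
    [[-0.3,0.2,-3.6,2.6,0,0,1],[-0.4,0.4,-7.2,5.1,-0.2,0,1],[-0.6,0.6,-10.7,7.6,-0.5,0,1],[-0.8,0.9,-14.3,10.1,-1,0,1],[-0.9,1.1,-17.9,12.6,-1.7,-0.1,1]]
  ]
}}

```text
time: 14.55
tool_pos: [622.2, -32.4, 86.6]
tcp_rot: [-3.14, 0.041, 1.282]
contact_force: [-1.3, 0.0, -1.5]
grip_width: 33.8
```

Run:
```python
from nx import *
applyrow([-.9,1.1,-17.9,12.6,-1.7,-.1]); st(); where(); nxt([15,12.5,10,7.5,5])
```

```text
t 14.55 tcp [622.2 -32.4  86.6] cmd [622.3 -32.5  86.7] dp [-0.1   0.01 -0.11] psi 73.46 cmdpsi 73.32 F [-1.3  0.  -1.5] M [-0.07  0.11  0.02] w 33.8 q [-0.15  0.66  1.4  -0.05  1.09  0.16]
s=17.5 bore dev in tool axes [ 0.   -0.12  0.07] rot dev deg [ 0.06 -0.01 -0.16] F tool [-0.3 -1.2  1.5]
s 15 [-0.2, 0.3, -3.5, 2.5, 0.0, 0.0, 1]
s 12.5 [-0.3, 0.5, -7.1, 5.1, -0.2, 0.0, 1]
s 10 [-0.4, 0.8, -10.7, 7.6, -0.6, -0.0, 1]
s 7.5 [-0.5, 1.1, -14.4, 10.2, -1.1, -0.1, 1]
s 5 [-0.6, 1.4, -18.3, 12.6, -1.8, -0.1, 1]
```

>>> {"op": "send_rows", "data": {
  "targets": [
    [[-0.2,0.3,-3.5,2.5,0,0,1],[-0.3,0.5,-7.1,5.1,-0.2,0,1],[-0.4,0.8,-10.7,7.6,-0.6,-0.1,1],[-0.5,1.1,-14.4,10.2,-1.1,-0.1,1],[-0.6,1.4,-18.3,12.6,-1.8,-0.2,1]]
  ]
}}

```text
time: 14.97
tool_pos: [624.0, -19.8, 86.3]
tcp_rot: [3.141, 0.016, 1.602]
contact_force: [-0.4, -0.4, -0.9]
grip_width: 33.9
```

Run:
```python
from nx import *
applyrow([-.6,1.4,-18.3,12.6,-1.8,-.2]); st(); where(); nxt([2.5,0,-3,-6,-9])
```

```text
t 14.97 tcp [624.  -19.8  86.3] cmd [624.2 -19.9  86.4] dp [-0.13  0.08 -0.11] psi 91.77 cmdpsi 91.62 F [-0.4 -0.4 -0.9] M [-0.11  0.11 -0.04] w 33.9 q [-0.15  0.65  1.41 -0.02  1.07 -0.17]
s=4.9 bore dev in tool axes [ 0.   -0.13  0.02] rot dev deg [-0.01  0.   -0.07] F tool [-0.4 -0.4  0.9]
s 2.5 [-0.0, 0.3, -3.4, 2.6, -0.0, 0.1, 1]
s 0 [-0.0, 0.5, -6.1, 5.1, -0.2, 0.1, 1]
s -3 [-0.1, 0.7, -8.8, 8.2, -0.6, 0.0, 1]
s -6 [-0.1, 0.9, -10.6, 11.2, -1.1, 0.0, 1]
s -9 [-0.1, 0.9, -11.3, 14.1, -1.6, -0.0, 1]
```

>>> {"op": "send_rows", "data": {
  "targets": [
    [[0,0.3,-3.4,2.6,0,0,1],[0,0.5,-6.1,5.1,-0.2,0,1],[-0.1,0.7,-8.8,8.2,-0.5,0,1],[-0.1,0.9,-10.6,11.2,-1,0,1],[-0.1,0.9,-11.3,14.1,-1.5,0,1]]
  ]
}}

```text
time: 15.38
tool_pos: [622.1, -5.9, 86.1]
tcp_rot: [3.141, 0.0, 1.797]
contact_force: [0.2, -0.0, -2.0]
grip_width: 33.4
```

Run:
```python
from nx import *
applyrow([-.1,.9,-11.3,14.1,-1.5,0]); st(); where(); ov("w13",(60,330,120,400),3); nxt([-12,-15,-18,-21,-24])
print([(d["location"],d["conf"]) for d in place_of("collar","wrist")])
```

```text
t 15.38 tcp [622.1  -5.9  86.1] cmd [622.3  -5.8  86.2] dp [-0.13 -0.05 -0.1 ] psi 102.96 cmdpsi 102.92 F [ 0.2 -0.  -2. ] M [-0.1   0.06  0.02] w 33.4 q [-0.13  0.65  1.42 -0.    1.07 -0.36]
s=-8.9 bore dev in tool axes [ 0.   -0.05  0.14] rot dev deg [-0.01 -0.03 -0.01] F tool [-0.   0.2  2. ]
tip in bore frame (tool axes) [ -40.62 -102.54   -8.59] dir [-0.082  0.993  0.082]
s -12 [0.0, 0.0, -0.0, 3.1, -0.1, -0.0, 1]
s -15 [0.0, 0.0, -0.0, 6.1, -0.1, -0.0, 1]
s -18 [0.0, 0.0, -0.0, 9.1, -0.1, -0.0, 1]
s -21 [0.0, 0.0, -0.0, 12.1, -0.1, -0.0, 1]
s -24 [0.0, 0.0, -0.0, 15.1, -0.1, -0.1, 1]
[([153.9, 279.0], 0.61), ([274.6, 278.5], 0.53)]
```

View pics/ov_w13.png

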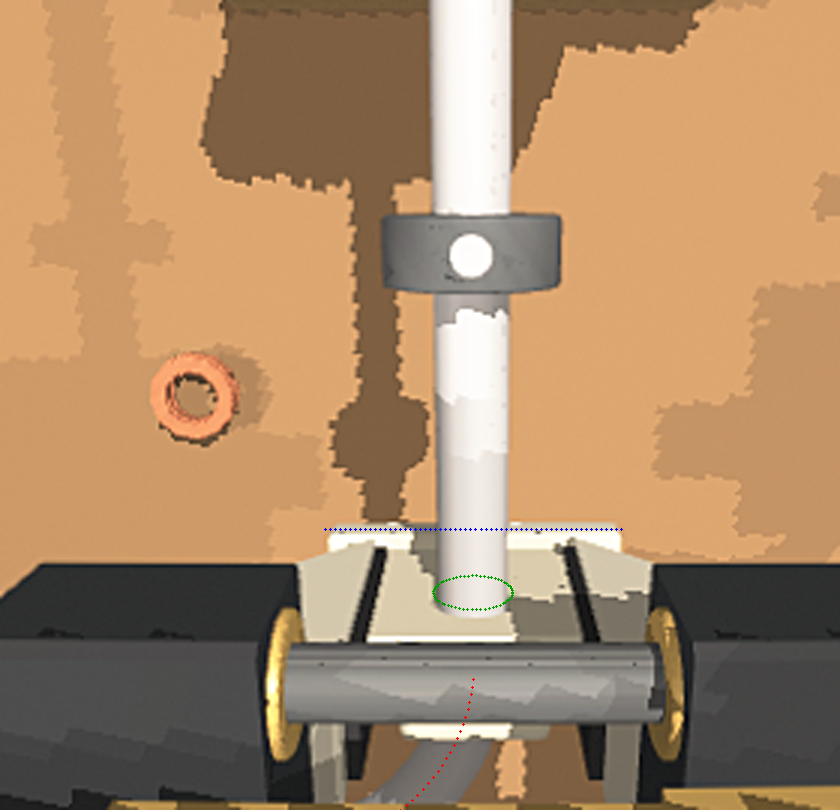

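Run:
```python
from path import *
import pickle
from bfit import shiftm
m,im=pickle.load(open("w13.pkl","rb")); D=np.load("D4.npy")[0]; mm=shiftm(m,D)
p=P; 
# observed near edge of collar along col 278 & edges, from gradient
g=cv2.cvtColor(im,cv2.COLOR_RGB2GRAY).astype(int)
for c in (262,270,278,286,294): print(c,g[145:165,c])
ax=R.from_euler('z',p[2]).apply([0,1,0]); o=np.array([p[0],p[1],105])
for yc in np.arange(98,124,3):
    print(yc,"top",proj(None,o+ax*yc+[0,0,14],mm)[0].round(1),"top far",proj(None,o+ax*(yc+11)+[0,0,14],mm)[0].round(1))
```

```text
262 [127 129 128 129 127 129 129 129 129 130 132 125 100 171 181 177 177 177
 177 177]
270 [253 255 195 158 135 132 142  89 131 142 140 134  98 170 181 178 176 177
 176 176]
278 [253 253 253 253 253 255 255 179 133 142 145 142 105 166 175 172 171 165
 153 255]
286 [138 140 138 140 141 141 140 139 139 138 140 130  96 137 144 141 140 134
 222 253]
294 [130 130 125 129 130 130 129 129 125 125 124 111 117 174 180 177 177 177
 176 176]
98 top [183.7 277.3] top far [158.1 277.3]
101 top [176.9 277.3] top far [150.9 277.3]
104 top [169.9 277.3] top far [143.6 277.3]
107 top [162.8 277.3] top far [136.2 277.3]
110 top [155.7 277.3] top far [128.7 277.3]
113 top [148.4 277.3] top far [121.2 277.2]
116 top [141.1 277.3] top far [113.5 277.2]
119 top [133.7 277.3] top far [105.8 277.2]
122 top [126.2 277.3] top far [ 98.  277.2]
```

The bearing is past the bend and on the long leg. I estimate the collar face at crank y ≈ 109 mm, so home is s ≈ −61. I'll slide to just short of that, then ease in under force control.

>>> {"op": "send_rows", "data": {
  "targets": [
    [[0,0,0,4,-0.1,-0.1,1],[0,0,0,9,-0.1,-0.1,1],[0,0,0,14,-0.1,-0.1,1],[0,0,0,19,-0.1,-0.1,1],[0,0,0,24,-0.1,-0.1,1]]
  ]
}}

```text
time: 15.9
tool_pos: [616.6, 18.1, 86.2]
tcp_rot: [3.141, 0.001, 1.796]
contact_force: [0.2, 0.3, -0.1]
grip_width: 33.8
```

Run:
```python
from nx import *
applyrow([0,0,0,24,-.1,-.1]); st(); where(); nxt([-36,-40,-44,-48,-52,-61])
```

```text
t 15.9 tcp [616.6  18.1  86.2] cmd [616.8  17.6  86.2] dp [-0.26  0.59 -0.01] psi 102.92 cmdpsi 102.92 F [ 0.2  0.3 -0.1] M [-0.06  0.01 -0.02] w 33.8 q [-0.09  0.64  1.44 -0.    1.06 -0.32]
s=-33.6 bore dev in tool axes [-0.   -0.13 -0.04] rot dev deg [-0.03 -0.03  0.03] F tool [0.3 0.3 0.1]
s -36 [0.0, 0.0, -0.0, 3.1, -0.0, 0.0, 1]
s -40 [0.0, 0.0, -0.0, 7.1, -0.0, 0.0, 1]
s -44 [0.0, 0.0, -0.0, 11.1, -0.0, 0.0, 1]
s -48 [0.0, 0.0, -0.0, 15.1, -0.0, 0.0, 1]
s -52 [0.0, 0.0, -0.0, 19.1, -0.0, 0.0, 1]
s -61 [0.0, 0.0, -0.0, 28.1, -0.0, 0.0, 1]
```

>>> {"op": "send_rows", "data": {
  "targets": [
    [[0,0,0,4,0,0,1],[0,0,0,9,0,0,1],[0,0,0,14,0,0,1],[0,0,0,18,0,0,1],[0,0,0,21,0,0,1]]
  ]
}}

```text
time: 16.32
tool_pos: [611.9, 38.5, 86.2]
tcp_rot: [3.141, 0.001, 1.796]
contact_force: [-0.6, -0.2, -0.8]
grip_width: 33.6
```

>>> {"op": "send_rows", "data": {
  "targets": [
    [[0,0,0,0.5,0,0,1],[0,0,0,1,0,0,1],[0,0,0,1.5,0,0,1],[0,0,0,2,0,0,1]]
  ]
}}

```text
time: 16.65
tool_pos: [611.6, 39.7, 86.2]
tcp_rot: [3.141, 0.001, 1.796]
contact_force: [0.3, 0.1, -0.5]
grip_width: 33.9
```

Run:
```python
from nx import *
applyrow([0,0,0,21,0,0]);applyrow([0,0,0,2,0,0]); st(); where(); ov("w14",(60,330,120,400),3);where()
```

```text
t 16.65 tcp [611.6  39.7  86.2] cmd [611.7  40.   86.2] dp [-0.03 -0.27 -0.03] psi 102.9 cmdpsi 102.92 F [ 0.3  0.1 -0.5] M [-0.04  0.01 -0.02] w 33.9 q [-0.06  0.63  1.45 -0.    1.06 -0.28]
s=-55.7 bore dev in tool axes [ 0.   -0.09 -0.  ] rot dev deg [-0.03 -0.04  0.05] F tool [0.  0.3 0.5]
tip in bore frame (tool axes) [ -87.51 -102.41   -8.44] dir [-0.081  0.993  0.082]
s=-55.8 bore dev in tool axes [-0.   -0.1  -0.02] rot dev deg [-0.03 -0.03  0.05] F tool [0.4 0.7 0.6]
```

View pics/ov_w14.png

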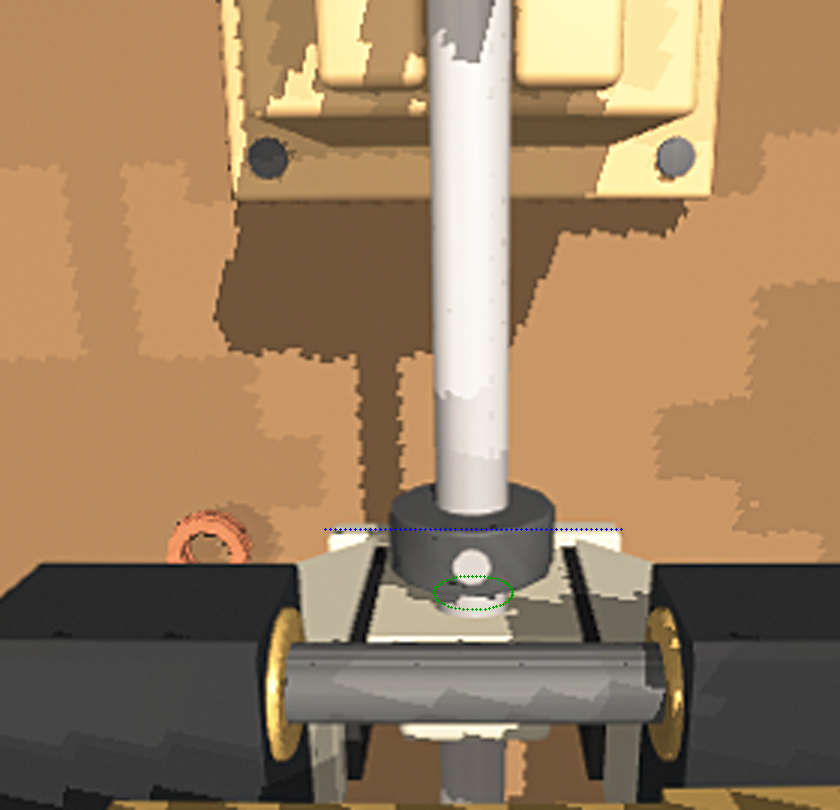

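>>> {"op": "send_rows", "data": {
  "targets": [
    [[0,0,0,1,0,0,1],[0,0,0,2,0,0,1],[0,0,0,3,0,0,1],[0,0,0,3.5,0,0,1],[0,0,0,4,0,0,1]]
  ]
}}

```text
time: 17.12
tool_pos: [610.7, 43.9, 86.2]
tcp_rot: [3.141, 0.001, 1.796]
contact_force: [-0.4, 0.7, -1.7]
grip_width: 34.0
```

>>> {"op": "send_rows", "data": {
  "targets": [
    [[0,0,0,0.4,0,0,1],[0,0,0,0.8,0,0,1],[0,0,0,0.8,0,0,1]]
  ]
}}

```text
time: 17.37
tool_pos: [610.5, 44.7, 86.2]
tcp_rot: [3.141, 0.001, 1.796]
contact_force: [0.9, -0.1, -0.2]
grip_width: 33.6
```

Run:
```python
from nx import *
applyrow([0,0,0,4,0,0]);applyrow([0,0,0,.8,0,0]); st(); where()
```

```text
t 17.37 tcp [610.5  44.7  86.2] cmd [610.6  44.6  86.2] dp [-0.1   0.03 -0.01] psi 102.92 cmdpsi 102.92 F [ 0.9 -0.1 -0.2] M [-0.1   0.04 -0.02] w 33.6 q [-0.05  0.63  1.45 -0.    1.06 -0.28]
s=-60.8 bore dev in tool axes [ 0.   -0.09 -0.02] rot dev deg [-0.03 -0.03  0.03] F tool [-0.4  0.9  0.2]
```

>>> {"op": "send_rows", "data": {
  "targets": [
    [[0,0,0,0.3,0,0,1],[0,0,0,0.5,0,0,1],[0,0,0,0.5,0,0,1]]
  ]
}}

```text
time: 17.62
tool_pos: [610.4, 45.1, 86.2]
tcp_rot: [3.141, 0.001, 1.796]
contact_force: [0.1, 0.3, -0.8]
grip_width: 33.9
```

>>> {"op": "send_rows", "data": {
  "targets": [
    [[0,0,0,0.3,0,0,1],[0,0,0,0.5,0,0,1],[0,0,0,0.5,0,0,1]]
  ]
}}

```text
time: 17.87
tool_pos: [610.3, 45.6, 86.2]
tcp_rot: [3.141, 0.001, 1.796]
contact_force: [-0.2, -0.4, -1.3]
grip_width: 33.7
```

Run:
```python
from nx import *
applyrow([0,0,0,.5,0,0]);applyrow([0,0,0,.5,0,0]); st(); where()
```

```text
t 17.87 tcp [610.3  45.6  86.2] cmd [610.4  45.6  86.2] dp [-0.11 -0.05 -0.01] psi 102.91 cmdpsi 102.92 F [-0.2 -0.4 -1.3] M [-0.09  0.07  0.02] w 33.7 q [-0.05  0.63  1.45 -0.    1.06 -0.28]
s=-61.7 bore dev in tool axes [-0.   -0.11 -0.01] rot dev deg [-0.03 -0.03  0.04] F tool [-0.4 -0.3  1.3]
```

>>> {"op": "send_rows", "data": {
  "targets": [
    [[0,0,0,0.3,0,0,1],[0,0,0,0.5,0,0,1],[0,0,0,0.5,0,0,1]]
  ]
}}

```text
time: 18.12
tool_pos: [610.2, 45.9, 86.2]
tcp_rot: [3.141, 0.001, 1.796]
contact_force: [0.8, -0.5, -1.3]
grip_width: 33.5
```

>>> {"op": "send_rows", "data": {
  "targets": [
    [[0,0,0,0.2,0,0,1],[0,0,0,0.4,0,0,1],[0,0,0,0.4,0,0,1]]
  ]
}}

```text
time: 18.37
tool_pos: [610.2, 45.9, 86.2]
tcp_rot: [3.141, 0.001, 1.796]
contact_force: [0.7, -4.4, -1.6]
grip_width: 33.6
```

Run:
```python
from nx import *
applyrow([0,0,0,.5,0,0]);applyrow([0,0,0,.4,0,0]); st(); where(); ov("w15",(60,330,120,400),3);where()
```

```text
t 18.37 tcp [610.2  45.9  86.2] cmd [610.2  46.5  86.2] dp [ 0.03 -0.61 -0.01] psi 102.9 cmdpsi 102.92 F [ 0.7 -4.4 -1.6] M [-0.65 -0.03  0.04] w 33.6 q [-0.05  0.63  1.45 -0.    1.06 -0.27]
s=-62.1 bore dev in tool axes [-0.   -0.1  -0.02] rot dev deg [-0.03 -0.07  0.05] F tool [-4.4 -0.3  1.6]
tip in bore frame (tool axes) [ -93.87 -102.4    -8.37] dir [-0.081  0.993  0.082]
s=-62.0 bore dev in tool axes [-0.   -0.1  -0.02] rot dev deg [-0.04 -0.07  0.05] F tool [-3.9  0.2  1.8]
```

View pics/ov_w15.png

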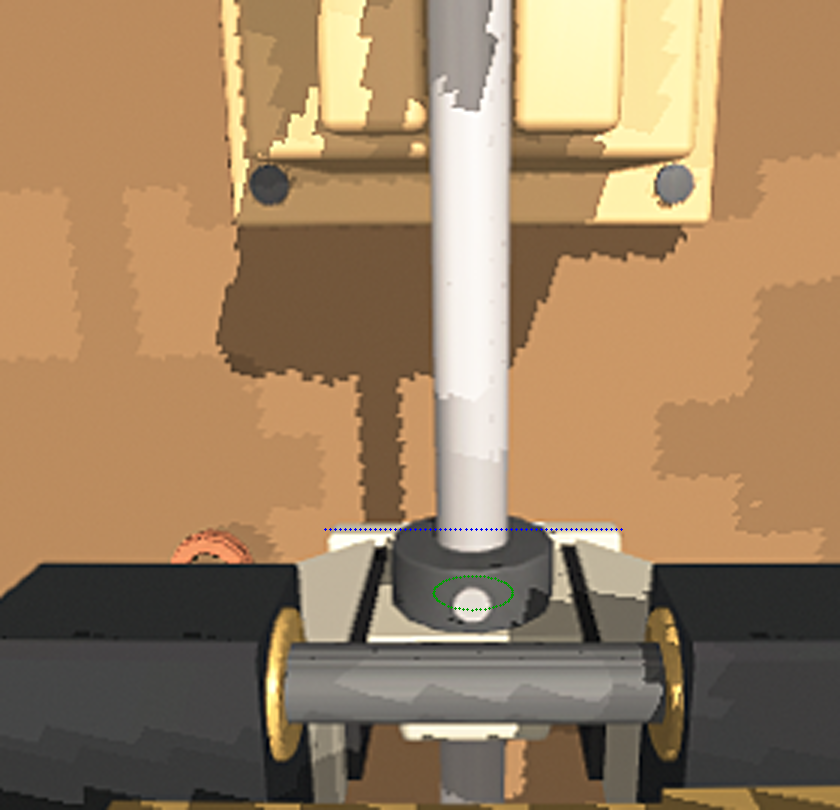

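In contact at about 4 N for roughly 0.5 mm of push. I'll press about 0.8 mm further, for about 10 N, and hold.

>>> {"op": "send_rows", "data": {
  "targets": [
    [[0,0,0,0.3,0,0,1],[0,0,0,0.5,0,0,1],[0,0,0,0.7,0,0,1],[0,0,0,0.7,0,0,1],[0,0,0,0.7,0,0,1]]
  ]
}}

```text
time: 18.83
tool_pos: [610.2, 45.9, 86.2]
tcp_rot: [3.141, 0.002, 1.796]
contact_force: [1.4, -7.4, -2.1]
grip_width: 33.6
```

>>> {"op": "send_rows", "data": {
  "targets": [
    [[0,0,0,0,0,0,1],[0,0,0,0,0,0,1],[0,0,0,0,0,0,1],[0,0,0,0,0,0,1]]
  ]
}}

```text
time: 19.17
tool_pos: [610.2, 45.9, 86.2]
tcp_rot: [3.141, 0.002, 1.796]
contact_force: [1.7, -8.0, -2.4]
grip_width: 34.3
```

Run:
```python
from nx import *
applyrow([0,0,0,.7,0,0]); st(); where()
```

```text
t 19.17 tcp [610.2  45.9  86.2] cmd [610.   47.2  86.2] dp [ 0.19 -1.26  0.  ] psi 102.9 cmdpsi 102.92 F [ 1.7 -8.  -2.4] M [-1.16 -0.18 -0.03] w 34.3 q [-0.05  0.63  1.45 -0.    1.06 -0.27]
s=-62.1 bore dev in tool axes [-0.   -0.09 -0.03] rot dev deg [-0.04 -0.12  0.06] F tool [-8.1 -0.2  2.5]
```

Pushed home: a steady 8 N on the collar for over 0.3 s. I'll ease the push off, let the bore settle onto the rod, and open.

>>> {"op": "send_rows", "data": {
  "targets": [
    [[0,0,0,-0.5,0,0.2,1],[0,0,0,-1,0,0.5,1],[0,0,0,-1.1,0,0.7,1],[0,0,0,-1.1,0,0.7,1]]
  ]
}}

```text
time: 19.5
tool_pos: [610.4, 45.9, 85.7]
tcp_rot: [3.141, 0.001, 1.796]
contact_force: [1.6, -4.2, 0.3]
grip_width: 34.1
```

Run:
```python
from nx import *
applyrow([0,0,0,-1.1,0,.7]); st(); where()
```

```text
t 19.5 tcp [610.4  45.9  85.7] cmd [610.3  46.1  85.5] dp [ 0.1  -0.16  0.15] psi 102.91 cmdpsi 102.92 F [ 1.6 -4.2  0.3] M [-0.67 -0.09 -0.02] w 34.1 q [-0.05  0.63  1.45 -0.    1.05 -0.27]
s=-62.1 bore dev in tool axes [-0.    0.05  0.52] rot dev deg [-0.06 -0.05  0.04] F tool [-4.5  0.6 -0.3]
```

>>> {"op": "send_rows", "data": {
  "targets": [
    [[0,0,0,-0.3,0,0,1],[0,0,0,-0.3,0,0,1],[0,0,0,-0.3,0,0,1]]
  ]
}}

```text
time: 19.75
tool_pos: [610.3, 45.9, 85.6]
tcp_rot: [3.141, 0.0, 1.796]
contact_force: [0.3, -1.7, 0.2]
grip_width: 33.7
```

>>> {"op": "send_rows", "data": {
  "targets": [
    [[0,0,0,0,0,0,0.2],[0,0,0,0,0,0,0.1],[0,0,0,0,0,0,0],[0,0,0,0,0,0,-0.2],[0,0,0,0,0,0,-0.4]]
  ]
}}

```text
time: 20.17
tool_pos: [610.1, 46.0, 85.4]
tcp_rot: [3.141, 0.0, 1.796]
contact_force: [0.4, 0.9, -0.0]
grip_width: 54.6
```

>>> {"op": "send_rows", "data": {
  "targets": [
    [[0,0,0,0,0,0,-1],[0,0,0,0,0,0,-1],[0,0,0,0,0,0,-1],[0,0,0,0,0,0,-1],[0,0,0,0,0,0,-1]]
  ]
}}

```text
time: 20.58
tool_pos: [610.2, 45.7, 85.5]
tcp_rot: [3.141, 0.001, 1.796]
contact_force: [0.1, 0.3, -1.1]
grip_width: 88.0
```

Run:
```python
from nx import *
applyrow([0,0,0,-.3,0,0]); st(); ov("w16",(60,330,120,400),3);st()
```

```text
t 20.58 tcp [610.2  45.7  85.5] cmd [610.3  45.8  85.5] dp [-0.08 -0.1  -0.01] psi 102.91 cmdpsi 102.92 F [ 0.1  0.3 -1.1] M [-0.04  0.03 -0.04] w 88.0 q [-0.05  0.63  1.45 -0.    1.06 -0.28]
tip in bore frame (tool axes) [ -93.66 -102.42   -9.13] dir [-0.081  0.993  0.082]
t 20.63 tcp [610.3  45.7  85.5] cmd [610.3  45.8  85.5] dp [-0.05 -0.09  0.01] psi 102.91 cmdpsi 102.92 F [-0.7 -0.1  0.8] M [-0.08  0.04  0.02] w 90.2 q [-0.05  0.63  1.45 -0.    1.06 -0.28]
```

View pics/ov_w16.png

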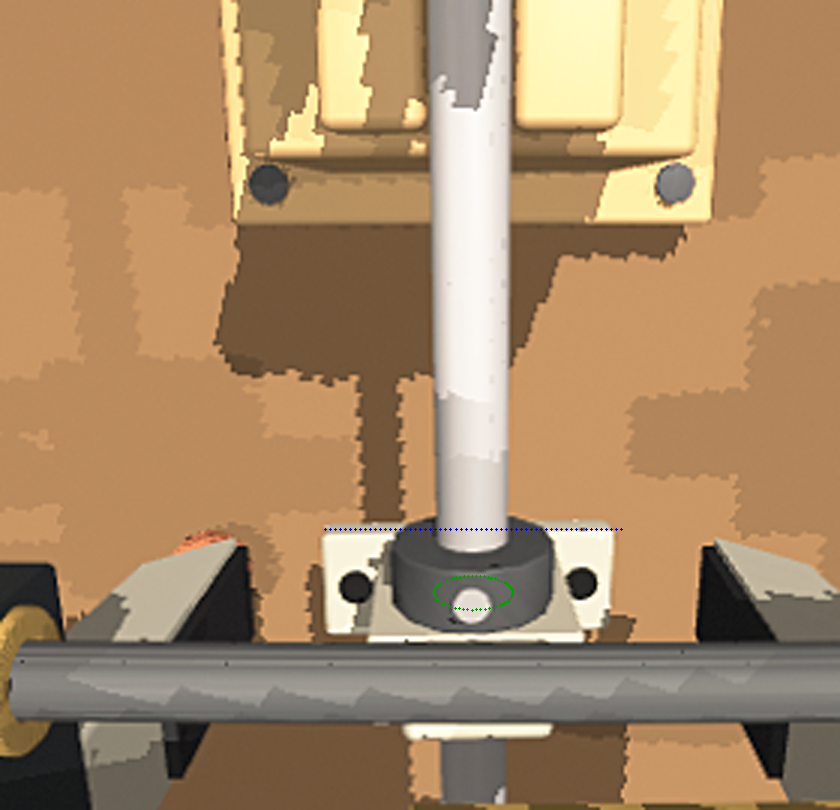

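Released. The bearing hangs foot down against the collar, with the fingers well clear. Retreating straight up.

>>> {"op": "send_rows", "data": {
  "targets": [
    [[0,0,0,0,0,-8,-1],[0,0,0,0,0,-28,-1],[0,0,0,0,0,-55,-1],[0,0,0,0,0,-85,-1],[0,0,0,0,0,-110,-1]]
  ]
}}

```text
time: 21.05
tool_pos: [610.4, 45.8, 198.1]
tcp_rot: [3.14, 0.001, 1.796]
contact_force: [0.2, 1.0, 0.1]
grip_width: 91.6
```

>>> {"op": "send_rows", "data": {
  "targets": [
    [[0,0,0,-10,0,-20,-1],[0,0,0,-25,0,-40,-1],[0,0,0,-45,0,-60,-1],[0,0,0,-60,0,-70,-1],[0,0,0,-60,0,-70,-1]]
  ]
}}

```text
time: 21.47
tool_pos: [625.0, -15.5, 269.1]
tcp_rot: [3.136, 0.004, 1.794]
contact_force: [0.9, -0.0, 0.2]
grip_width: 91.9
```

Run:
```python
from nx import *
applyrow([0,0,0,0,0,-110]);applyrow([0,0,0,-60,0,-70])
for i in range(3): capture("scene")
st(); snap("w17"); snap("sc17","scene"); snap("sd17","side")
for t,c in (("sc17",(215,285)),("sd17",(215,240))):
    im=cv2.imread(f"pics/{t}.png"); cv2.imwrite(f"pics/{t}c.png",cv2.resize(im[c[0]-50:c[0]+50,c[1]-60:c[1]+60],None,fx=6,fy=6,interpolation=cv2.INTER_CUBIC))
im=cv2.imread("pics/w17.png"); cv2.imwrite("pics/w17c.png",cv2.resize(im[50:250,180:380],None,fx=3.5,fy=3.5,interpolation=cv2.INTER_CUBIC))
```

```text
t 21.62 tcp [623.  -12.2 265. ] cmd [623.6 -12.6 265.6] dp [-0.61  0.41 -0.55] psi 102.9 cmdpsi 102.92 F [-0.3  0.6 -0.6] M [ 0.    0.04 -0.02] w 91.7 q [-0.14  0.51  1.16  0.    1.48 -0.37]
```

View pics/w17c.png

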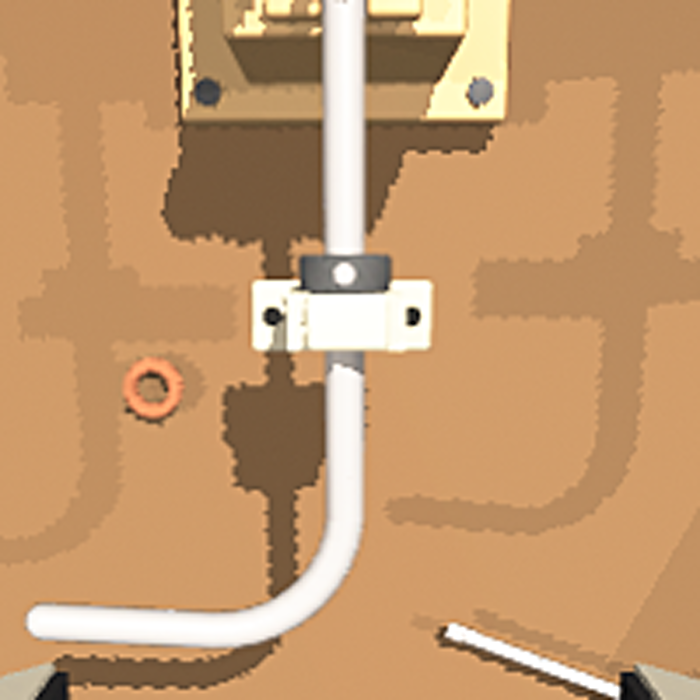

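View pics/sc17c.png

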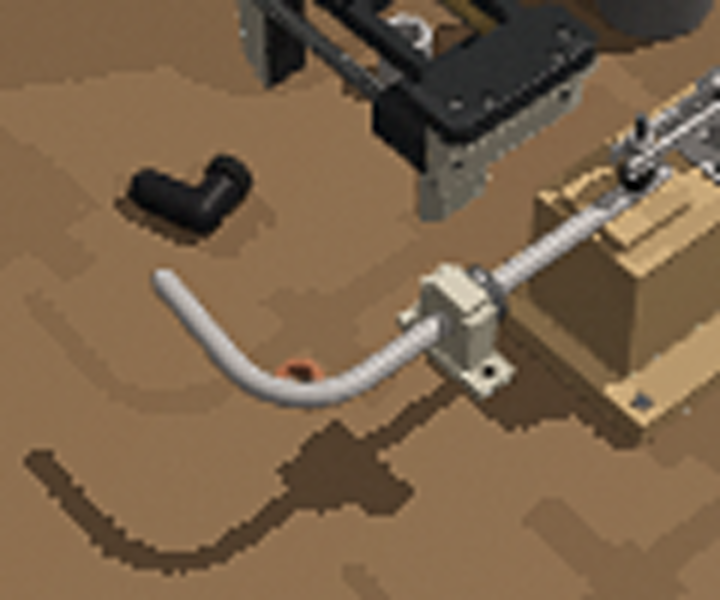

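View pics/sd17.png

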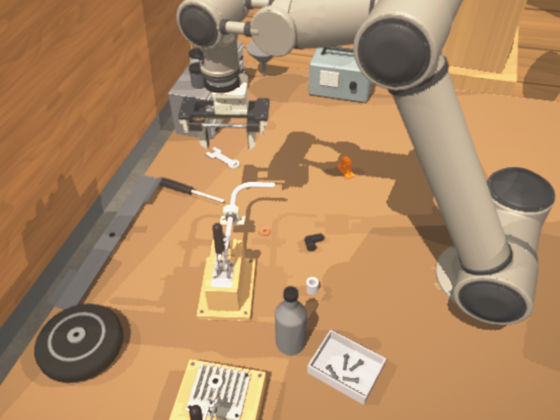

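Run:
```python
from nx import *
import pickle
st(); m,im=snap("w18"); st(); mm=shiftm(m,np.load("D4.npy")[0])
ax=R.from_euler('z',P[2]).apply([0,1,0]); px=np.cross(ax,[0,0,1]); o=np.array([P[0],P[1],105])
cr=cv2.resize(im[90:190,220:340],None,fx=6,fy=6,interpolation=cv2.INTER_CUBIC)[:,:,::-1].copy()
L=np.linspace(-1,1,80)
def dr(pts,c):
    for r,q in proj(None,pts,mm): cv2.circle(cr,(int((q+.5-220)*6),int((r+.5-90)*6)),1,c,-1)
yb=102.1
for dy in (-8,8): dr([o+ax*(yb+dy)+px*12*l+np.array([0,0,19.2]) for l in L],(0,0,255))   # crown top edges
for dy in (-11,11): dr([o+ax*(yb+dy)+px*29*l+np.array([0,0,-22.8]) for l in L],(255,0,0)) # foot top edges
a=L*np.pi
dr([o+ax*110.1+px*14*np.cos(t)+np.array([0,0,14*np.sin(t)]) for t in a],(0,160,0))
cv2.imwrite("pics/fin.png",cr)
```

```text
t 21.77 tcp [623.  -11.7 264.6] cmd [623.6 -12.6 265.6] dp [-0.67  0.92 -0.99] psi 102.97 cmdpsi 102.92 F [-0.3  0.6  1. ] M [-0.09  0.06 -0.01] w 91.6 q [-0.14  0.51  1.16 -0.    1.48 -0.37]
t 21.82 tcp [623.1 -11.7 264.7] cmd [623.6 -12.6 265.6] dp [-0.55  0.85 -0.83] psi 102.97 cmdpsi 102.92 F [ 0.3 -0.3  0.2] M [-0.1  -0.03 -0.03] w 91.7 q [-0.14  0.51  1.16 -0.    1.48 -0.37]
```

View pics/fin.png

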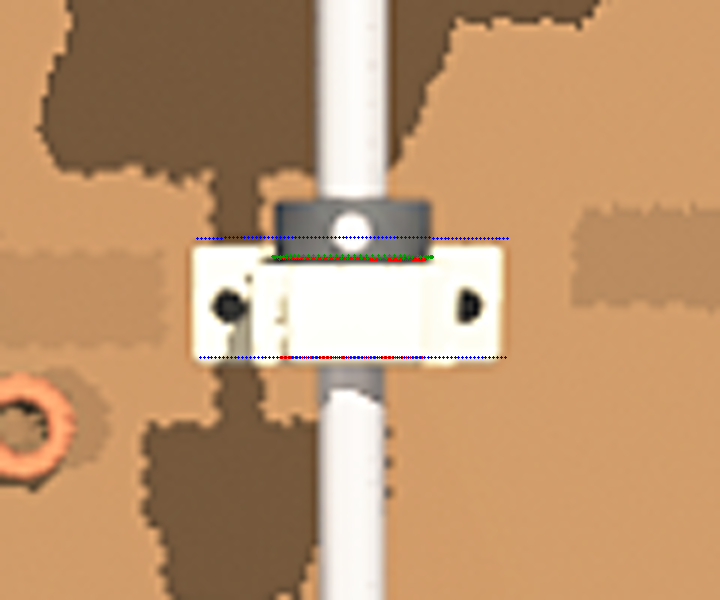

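The final picture shows the crown's edge meeting the collar's face at row 258 of the crop, with no gap visible. Outlines match the predicted home position to about 1 px. The bearing hangs upright and the washers are where they were. Handing in.

Run:
```python
from plant import *
print(close_job()); print(get_obs()["time"])
```

```text
the job is handed in; nothing more can be done
None
the job is handed in; nothing more can be done
```

The white bearing is on the rod and home against the collar. It hangs foot down, released, and I handed the job in at about 22 s of the 72 s allowed. No verdict was reported.

- **Moves:** I gripped the white bearing and left the orange look-alike alone. I fitted the rod from the pictures (bend about 94.7°, tip about 8 mm high) and threaded the bearing along it and round the bend. The readings showed no contact force until the collar. I then pressed it home at about 8 N for over 0.3 s, eased off and let go.
- **Last checks:** the wrist picture shows no visible gap between the bearing and the collar. The overlay agrees to about 1 px (roughly 1 mm), with only a slight roll of the bearing. The wrist force was zero within noise and the open gripper was well clear.
- **Disagreements:** the calibration offsets between cameras were up to about 1.5 mm. The collar contacted about 1 mm further along than I had estimated from the picture.
- **Not measured:** I did not measure the other objects after the moves. In the last scene and side pictures they look unmoved.

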